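Charge the ball mill with grinding balls and close it

ROBOT

A 7-joint arm with a two-finger parallel gripper is mounted at the origin on a cart in front of the work surface, level with it; the furniture and walls round the work are solid. World frame = base frame: x ahead of the robot, y to its left, z up, the work surface at z = 0. Lengths are in m, angles in rad, forces in N, time in s.
With the tool pointing down it reaches from about 0.35 to 0.9 m from the base axis. Payload 8.1 kg.
Tool frame: the origin (TCP) lies midway between the tips of the shut fingers; the grasp point (between the pads) lies 19 mm behind it (grip_depth is the distance from the TCP to the grasp point, in m); z points along the fingers, y is the line along which they close (so a half turn about z gives the same grasp; the last joint's range is limited). The gripper opens to 85 mm and grips with 20 to 120 N. Pads are 22 mm wide; open, the fingers measure 114 mm over their backs; the gripper's body (76 mm by 85 mm) begins 54 mm behind the grasp point. The pads swing forward as they close: fully open they stand 13 mm farther back than shut.
Start: joints at [1.06, 0.434, 0.025, 1.573, -0.012, 1.134, -0.075], TCP at [0.248, -0.574, 0.231] pointing down, gripper open.
Joint ranges: [-2.62, 2.62], [-0.44, 2.09], [-1.27, 1.32], [0.08, 2.57], [-1.32, 4.46], [0.12, 2], [-2.74, 2.74]. Speed limits (rad/s): [2.22, 2.22, 3.01, 3.01, 3.14, 3.14, 3.14].

INTERFACE

Orientations are given as [roll, pitch, yaw] about the fixed x, y, z axes, in that order (R = Rz(yaw) Ry(pitch) Rx(roll)).
In Python, from plant import observe, read_camera, get_calibration, finish_job, grip_depth gives the robot as it stands.
- The arm moves only by the shell command python3 -m pendant 'ROWS' [FORCE]. ROWS is JSON, a list of rows, each a list of 7 numbers: the shift along the tool's x, y, z in m, then the turn, a rotation vector about the tool's x, y, z in rad, then the opening, from -1 (shut) to 1 (fully open). In form: [[dx, dy, dz, rx, ry, rz, fingers], ...]. A call has 1 to 20 rows; each row is the pose to reach, as a shift and turn from the pose commanded when the call began, along the tool's axes at that moment; what a row does not reach only later rows make up. A row lasts 1/12 s, in which the tool goes at most 41.7 mm and 7.16 degrees, less where a joint would pass 70% of its speed; a pose out of reach is approached as far as the arm can. A call with a gripper value outside its range is refused whole. The fingers move at their own pace and stop on an object; FORCE is the grip in N (left out, the last holds). Time passes only in rows, so rows that repeat a pose let the fingers close. It gives the time, the measured TCP pose, the force, the opening and the grip force at its end, in the units of the state.
- observe(): the state, without advancing time (a new reading comes with each control period).
- read_camera(name): name is "scene" or "side" or "wrist"; returns (picture, depth): 420x560x3 uint8, red, green, blue; 420x560 float32, m along the optical axis (not along the pixel's ray), 0 where there is no reading.
- get_calibration(name): a dict with "camera_matrix" (3x3 intrinsics, pixels), "k1" (the pictures are not rectified: a ray, as slopes to the right and down, at radius r is drawn at 1 + k1 r^2 times it, then the intrinsics apply), "rvec" (rotation vector, rad) and "tvec" (3), from world to camera coordinates, as OpenCV has them. Camera axes: x right, y down, z forward; pixel columns grow to the right and rows downward; lengths in m; the calibration is good to about 2 mm. A picture is of the moment at which its call begins: read the wrist's pose just before it. get_calibration takes no time and is no camera call; for the wrist camera it gives the pose at the moment of the call.
- finish_job(): hands the job in; it is judged then, once.
The state is a dict: "time": time; "qpos": joint angles; "joint_vel": joint speeds; "joint_torque": joint torques, N m; "position": TCP position; "ee_rot": TCP orientation; "force": force on the tool from outside, world axes, zero at the start; "ft_torque": the same for the moment, N m; "finger_gap": finger opening in m; "gripper_force": force on a finger pad.
Only numpy, scipy, OpenCV 4.12 (cv2) and the standard library are available. Lean on these libraries where they do the work, as an engineer would, in place of code of your own. Each camera call takes 0.05 s, during which the arm holds its last target. There are 200 camera calls.

TASK

Charge the ball mill: pour all seven steel balls from the beaker into the grinding jar and stand the empty beaker upright on the bench again. Then lower the lid gently onto the jar so that it sits seated and level, and fold the hold-down yoke forward by its red handle until its pad rests on the lid's knob. Do not drop the beaker or the lid, and leave the other things on the bench where they are.

Things in the scene. Friction and masses are not known exactly. Their poses are not given: they have to be found in the camera images.
- jar_mouth (a point): Centre of the mouth of the steel grinding jar, level with its rim, 108 mm above the bench. The jar (100 mm outside, 84 mm inside diameter, 54 mm deep inside) is fixed on a small blue and white bench mill (220 x 180 mm, 44 mm high) that stays put. The mill's own axes: x from the jar toward the yoke's hinge at its back, y to the left seen from its front panel, z up.
- yoke (a joint): Angle (rad) of the mill's hold-down yoke: 0 = folded down level with its rubber pad on the knob of the seated lid, about 1.6 to 1.85 = standing up behind the jar, as it starts (stop at 1.9). Stiff hinge that stays where it is left (about 3 N at the handle moves it). Two flat steel arms, 70 mm apart, run from the hinge to a red handle bar.
- yoke_hinge (a point): Middle of the yoke's hinge line, 85 mm behind the jar's axis (+x of the mill) and 150 mm above the bench; the hinge line lies along this point's y axis. Its axes are the mill's. At joint angle q the handle bar is at (-0.170 cos q, 0, 0.170 sin q) in this frame.
- yoke_handle (a point): Middle of the yoke's red handle bar: a round bar, 16 mm diameter, 96 mm long, parallel to the hinge, 170 mm from it. Folded down it stands 35 mm in front of the jar's outer wall.
- lid: Loose steel lid of the jar, origin at the centre of its underside, z up. From below: a 78 mm spigot 6 mm high (its edge chamfered) that drops into the 84 mm mouth, a flange of 100 mm diameter and 10 mm thickness that rests on the rim, and a black knob, 26 mm diameter and 22 mm high (top 38 mm above the origin). It lies on the bench spigot down. Weighs 0.2 to 0.4 kg.
- lid_seat (a point): Centre of the underside of the lid's flange, 6 mm above lid; meets jar_mouth when the lid is seated.
- lid_knob (a point): Middle of the lid's black knob, 27 mm above lid: the place to grip it.
- beaker: Loose clear plastic beaker with blue marks, 60 mm outside diameter, 90 mm high, wall 2.5 mm, origin at the centre of its underside, z up its axis. Holds the seven balls, which fill its lower 40 mm. 70 g empty, about 300 g full.
- beaker_rim (a point): Centre of the beaker's mouth, 90 mm above beaker.
- ball0_center (a point): Centre of one of the seven dark steel grinding balls (20 mm diameter, 33 g each), all in the beaker at the start.
- ball1_center (a point): Centre of one of the seven dark steel grinding balls (20 mm diameter, 33 g each), all in the beaker at the start.
- ball2_center (a point): Centre of one of the seven dark steel grinding balls (20 mm diameter, 33 g each), all in the beaker at the start.
- ball3_center (a point): Centre of one of the seven dark steel grinding balls (20 mm diameter, 33 g each), all in the beaker at the start.
- ball4_center (a point): Centre of one of the seven dark steel grinding balls (20 mm diameter, 33 g each), all in the beaker at the start.
- ball5_center (a point): Centre of one of the seven dark steel grinding balls (20 mm diameter, 33 g each), all in the beaker at the start.
- ball6_center (a point): Centre of one of the seven dark steel grinding balls (20 mm diameter, 33 g each), all in the beaker at the start.
- wash_bottle: Bystander: white squeeze bottle, 60 mm diameter, 166 mm high, origin under its centre.
- tape: Bystander: roll of tan tape lying flat, 104 mm across, 25 mm high, origin under its centre.
- lab_timer: Bystander: small white timer, 34 x 68 x 55 mm, origin under its centre.
- black_marker: Bystander: white marker with a black cap, 130 mm long, 13 mm thick, lying, origin under its centre.
Things that resemble listed ones, but are neither listed nor needed, are in the scene too. What is shaped like the beaker but orange is not meant.

How it is judged:
On the way, in this order (a step that is already met when the one before it is completed fails the run):
1. the beaker is held tipped over the jar (angle between beaker's own z axis and vertical above 0.9 rad and horizontal distance between beaker_rim and jar_mouth below 0.1 m and z of beaker_rim in the frame of jar_mouth above 0 m and contact force between the fingers and beaker above 0.5 N), for 0.1 s.
2. all seven balls are in the jar (horizontal distance between each of ball0_center, ball1_center, ball2_center, ball3_center, ball4_center, ball5_center, ball6_center and jar_mouth below 0.042 m and z of each of ball0_center, ball1_center, ball2_center, ball3_center, ball4_center, ball5_center, ball6_center in the frame of jar_mouth below -0.008 m), for 0.2 s.
3. the lid sits seated and level on the jar, the balls inside (all of step 2 and horizontal distance between lid_seat and jar_mouth below 0.004 m and z of lid_seat in the frame of jar_mouth between -0.003 and 0.002 m and angle between lid's own z axis and vertical below 0.035 rad), for 0.2 s.
4. the yoke is folded down onto the lid (value of joint yoke between -0.03 and 0.03 rad and horizontal distance between lid_seat and jar_mouth below 0.004 m and z of lid_seat in the frame of jar_mouth between -0.003 and 0.002 m and angle between lid's own z axis and vertical below 0.035 rad), for 0.2 s.
At the end, for the whole second after the job is handed in: All seven balls lie in the jar, below its rim by 8 mm or more; the lid is seated (within 4 mm of the jar's axis, flange at most 2 mm above the rim, tilt under 0.035 rad); the yoke is within 0.03 rad of 0; the beaker stands upright (0.1 rad) on the bench (6 mm); beaker and lid are at rest (all of step 2 and all of step 4 and angle between beaker's own z axis and vertical below 0.1 rad and height (world z) of beaker between -0.006 and 0.006 m and linear speed of each of beaker, lid below 0.02 m/s); the robot touches nothing.
It fails at once if the lid is dropped (moves faster than 0.5 m/s while the fingers do not hold it) (linear speed of lid above 0.5 m/s and contact force between the fingers and lid below 0.1 N).
It fails at once if the beaker is dropped (moves faster than 0.5 m/s while the fingers do not hold it) (linear speed of beaker above 0.5 m/s and contact force between the fingers and beaker below 0.1 N).
It fails at once if a bystander (squeeze bottle, tape, timer, marker) is moved by more than 30 mm (distance of any of wash_bottle, tape, lab_timer, black_marker from where it was at the start of the episode above 0.03 m).
It also fails if it takes over 72 s, if anything falls off the work surface, if the arm or the gripper's body presses on something with over 40 N, if the wrist force passes 120 N, or if a joint passes its speed limit or range.

## Working session

There is one attempt and no reset: what is moved stays moved. The work goes in short steps, Python scripts to look and compute and a shell command to move; the robot and the scene stay as the last step left them, time stands still between calls to the robot, and variables do not carry over. Pictures are saved under pics/ and viewed, at most 10 in all, crops included, and the job is handed in when it is done.

```bash
ls; mkdir -p pics; cat > h.py <<'E'
import numpy as np, cv2
from plant import observe, read_camera, get_calibration, finish_job, grip_depth
from scipy.spatial.transform import Rotation as Ro
def snap(name,fn):
    c=get_calibration(name); p,d=read_camera(name)
    cv2.imwrite(f'pics/{fn}.png',p[:,:,::-1]); np.savez(f'pics/{fn}.npz',p=p,d=d,K=c['camera_matrix'],k1=c['k1'],r=c['rvec'],t=c['tvec'])
def load(fn): return np.load(f'pics/{fn}.npz')
def cloud(z):
    K=np.array(z['K']); d=z['d']; h,w=d.shape
    u,v=np.meshgrid(np.arange(w),np.arange(h))
    pts=np.stack([u,v],-1).reshape(-1,1,2).astype(float)
    n=cv2.undistortPoints(pts,K,np.array([float(z['k1']),0,0,0,0])).reshape(h,w,2)
    P=np.dstack([n[...,0]*d,n[...,1]*d,d])
    R=cv2.Rodrigues(np.array(z['r'],float))[0]
    W=(P-np.array(z['t']).reshape(3))@R
    W[d==0]=np.nan
    return W
def px(z,p):
    R=cv2.projectPoints(np.array(p,float).reshape(-1,1,3),np.array(z['r'],float),np.array(z['t'],float),np.array(z['K']),np.array([float(z['k1']),0,0,0,0]))[0]
    return R.reshape(-1,2)
def tool():
    o=observe(); return np.array(o['position']),Ro.from_euler('xyz',o['ee_rot'])
def goal(p,rpy):
    """shift/turn in current tool axes to reach world pose"""
    a,R=tool(); print('shift',np.round(R.inv().apply(np.array(p)-a),4),'turn',np.round((R.inv()*Ro.from_euler('xyz',rpy)).as_rotvec(),4))
E
python3 - <<'E'
from h import *
print(observe(),grip_depth)
for n in('scene','side','wrist'): snap(n,n+'0')
a=cv2.imread('pics/scene0.png');b=cv2.imread('pics/side0.png')
E
```

```text
pics
{'time': 0.0, 'qpos': array([ 1.06039644,  0.43524649,  0.02496725,  1.57408593, -0.01159956,
        1.13397432, -0.07507727]), 'joint_vel': array([-0.0003803 ,  0.00056401,  0.00151385, -0.00045547, -0.00175768,
       -0.00022633, -0.00082063]), 'joint_torque': array([ 6.48526839e-05, -6.70458770e+01,  1.02518745e+00, -3.16210663e+01,
        1.54686644e-02,  1.25188299e-02,  3.53014207e-05]), 'position': array([ 0.24762569, -0.57331638,  0.23051561]), 'ee_rot': array([-3.14002989e+00,  1.41137559e-04,  4.07758407e-01]), 'force': array([0.30515332, 0.65875587, 0.6745111 ]), 'ft_torque': array([ 0.00987656, -0.00016725, -0.01081495]), 'gripper_force': 0.0, 'finger_gap': 0.08525279795728445} 0.0187
```

View pics/scene0.png

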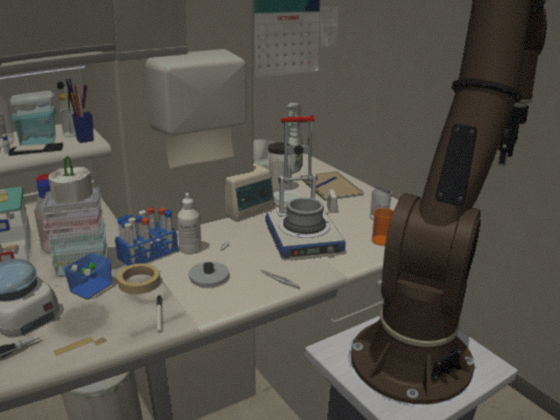

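View pics/side0.png

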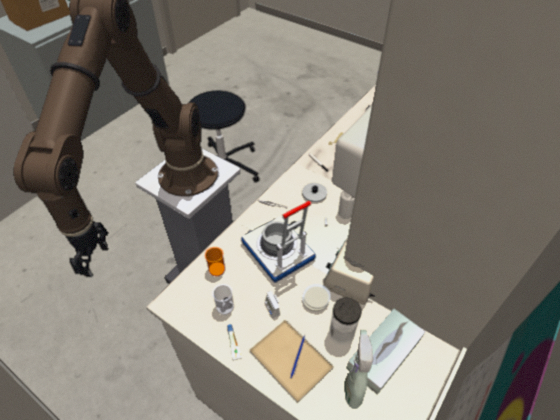

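```bash
python3 - <<'E'
from h import *
a=cv2.imread('pics/scene0.png');b=cv2.imread('pics/side0.png')
c1=cv2.resize(a[105:265,250:410],(560,560)[::1],interpolation=3)
A=cv2.resize(a[105:265,250:450-40],None,fx=2.5,fy=2.5,interpolation=3)
B=cv2.resize(b[170:330,185:345],None,fx=2.5,fy=2.5,interpolation=3)
cv2.imwrite('pics/c1.png',np.hstack([A,B]))
zs={n:load(n+'0') for n in('scene','side')}
W={n:cloud(z) for n,z in zs.items()}
for n,l in dict(scene=[(208,265),(208,276),(305,207),(138,270),(159,313),(381,193),(384,215),(297,119),(190,215),(333,200),(250,195)],side=[(314,187),(314,195),(278,238),(224,292),(215,256),(272,302),(296,210),(345,205),(316,298)]).items():
  for u,v in l: print(n,u,v,np.round(W[n][v,u],3))
E
```

```text
scene 208 265 [0.485 0.215 0.035]
scene 208 276 [0.471 0.223 0.013]
scene 305 207 [ 0.565 -0.126  0.078]
scene 138 270 [0.586 0.363 0.012]
scene 159 313 [0.391 0.38  0.011]
scene 381 193 [ 0.542 -0.396  0.071]
scene 384 215 [ 0.425 -0.301  0.068]
scene 297 119 [ 0.625 -0.131  0.319]
scene 190 215 [0.616 0.201 0.112]
scene 333 200 [ 0.624 -0.274  0.043]
scene 250 195 [ 0.734 -0.043  0.069]
side 314 187 [0.486 0.213 0.039]
side 314 195 [0.498 0.196 0.015]
side 278 238 [ 0.526 -0.084  0.054]
side 224 292 [ 0.509 -0.357  0.045]
side 215 256 [ 0.389 -0.264  0.038]
side 272 302 [ 0.659 -0.301  0.053]
side 296 210 [ 0.633 -0.143  0.326]
side 345 205 [0.647 0.169 0.076]
side 316 298 [ 0.758 -0.198  0.033]
```

View pics/c1.png

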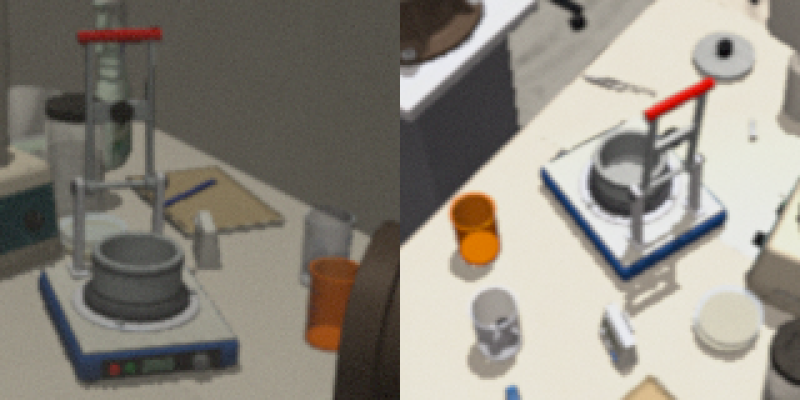

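```bash
python3 - <<'E'
from h import *
from scipy.optimize import least_squares
Z={n:load(n+'0') for n in('scene','side')}
W=np.concatenate([cloud(z).reshape(-1,3) for z in Z.values()])
C=np.concatenate([z['p'].reshape(-1,3) for z in Z.values()]).astype(int)
src=np.repeat([0,1],420*560)
def box(c,r,z0,z1):
    with np.errstate(invalid='ignore'): return (np.hypot(W[:,0]-c[0],W[:,1]-c[1])<r)&(W[:,2]>z0)&(W[:,2]<z1)
def circ(m,r,c0,name):
    for s in(0,1,2):
        q=W[m&((src==s) if s<2 else True)]
        if len(q)<8: print(name,s,len(q));continue
        f=least_squares(lambda c:np.hypot(q[:,0]-c[0],q[:,1]-c[1])-r,c0,loss='soft_l1',f_scale=.003)
        print(name,s,len(q),np.round(f.x,4),'rms',np.std(f.fun).round(4),'z',q[:,2].mean().round(4), np.percentile(q[:,2],[2,98]).round(4))
# lid knob, flange side
circ(box((.48,.21),.03,.022,.036),.013,(.48,.21),'knob side')
m=box((.48,.21),.06,.012,.020); q=W[m]; print('flange mid',q.min(0),q.max(0),(q.min(0)+q.max(0))/2,q.mean(0))
m=box((.48,.21),.02,.036,.05);print('knob top',m.sum(),W[m].mean(0))
# jar outer wall
circ(box((.56,-.09),.08,.07,.105),.05,(.56,-.09),'jar')
m=box((.56,-.09),.08,.104,.115);circ(m,.046,(.56,-.09),'jar rim')
# beaker
for z0,z1 in((.01,.03),(.03,.06),(.06,.085),(.085,.1)): circ(box((.53,-.38),.06,z0,z1),.03,(.53,-.38),f'beaker{z0}')
circ(box((.4,-.28),.06,.03,.085),.03,(.4,-.28),'orange')
# handle
red=(C[:,0]>130)&(C[:,1]<60)&(C[:,2]<60)&(W[:,2]>.25)&(W[:,2]<.36)
for s in(0,1):
    q=W[red&(src==s)];c=np.median(q,0);q=q[np.linalg.norm(q-c,axis=1)<.07];u,sv,vt=np.linalg.svd(q-q.mean(0),full_matrices=False)
    t=(q-q.mean(0))@vt[0];print('handle',s,len(q),q.mean(0),vt[0],np.percentile(t,[1,99]),'mid',q.mean(0)+vt[0]*np.percentile(t,[1,99]).mean())
# mill top
m=box((.57,-.09),.16,.038,.05);q=W[m][:,:2].astype(np.float32);print('mill',cv2.minAreaRect(q),m.sum())
for n,c in dict(timer=(.645,-.29),bottle=(.63,.19)).items():
    m=box(c,.06,.02,.2);q=W[m];print(n,len(q),q.min(0),q.max(0))
E
```

```text
knob side 0 54 [0.4874 0.2161] rms 0.0025 z 0.03 [0.0224 0.0356]
knob side 1 34 [0.4852 0.2139] rms 0.0054 z 0.0297 [0.0225 0.0358]
knob side 2 88 [0.4867 0.215 ] rms 0.0042 z 0.0299 [0.0223 0.0357]
flange mid [0.43198931 0.16122224 0.01200827] [0.53529952 0.26433681 0.01995928] [0.48364442 0.21277953 0.01598377] [0.48191616 0.21448829 0.01533814]
knob top 47 [0.48468813 0.21534434 0.03775264]
jar 0 688 [ 0.5288 -0.0968] rms 0.0135 z 0.0886 [0.0712 0.1047]
jar 1 272 [ 0.5382 -0.1014] rms 0.0144 z 0.0888 [0.0706 0.1047]
jar 2 960 [ 0.5311 -0.098 ] rms 0.0146 z 0.0887 [0.0709 0.1047]
jar rim 0 186 [ 0.5295 -0.0982] rms 0.0142 z 0.1066 [0.1042 0.113 ]
jar rim 1 151 [ 0.5315 -0.1011] rms 0.0134 z 0.1079 [0.1043 0.1122]
jar rim 2 337 [ 0.5305 -0.0994] rms 0.0138 z 0.1072 [0.1042 0.1125]
beaker0.01 0 19 [ 0.5217 -0.3785] rms 0.0014 z 0.0185 [0.0112 0.027 ]
beaker0.01 1 94 [ 0.5271 -0.3799] rms 0.0017 z 0.0212 [0.0114 0.0294]
beaker0.01 2 113 [ 0.5272 -0.3795] rms 0.002 z 0.0207 [0.0112 0.0293]
beaker0.03 0 112 [ 0.5252 -0.3788] rms 0.0027 z 0.0497 [0.0328 0.0594]
beaker0.03 1 169 [ 0.5273 
[... 638 characters left out ...]
] rms 0.0017 z 0.0588 [0.0316 0.0838]
orange 2 709 [ 0.409  -0.2841] rms 0.0024 z 0.061 [0.031  0.0842]
handle 0 48 [ 0.62259656 -0.13789271  0.32272728] [-0.36656197 -0.93034815 -0.00920018] [-0.04683937  0.03713665] mid [ 0.62437488 -0.13337925  0.32277191]
handle 1 98 [ 0.63276189 -0.13671589  0.32439468] [-0.33171122 -0.94336853 -0.00484708] [-0.04404781  0.04505022] mid [ 0.63259563 -0.13718871  0.32439225]
mill ((0.5685805678367615, -0.11340261995792389), (0.1815502792596817, 0.29731452465057373), 73.27403259277344) 2336
timer 352 [ 0.61568689 -0.32183937  0.020194  ] [ 0.68704434 -0.26558561  0.06067073]
bottle 1376 [0.60227508 0.16161603 0.02000599] [0.66913316 0.24883415 0.16725606]
```

```bash
python3 - <<'E'
from h import *
from scipy.optimize import least_squares
for n in('scene','side'):
    w=cloud(load(n+'0')).reshape(-1,3)
    # rim top, robust annulus: scan centre maximizing points in 42..50mm ring at z .105-.111
    q=w[(abs(w[:,2]-.108)<.004)&(np.hypot(w[:,0]-.53,w[:,1]+.1)<.08)][:,:2]
    best=max(((np.sum((lambda r:(r>.041)&(r<.051))(np.hypot(q[:,0]-x,q[:,1]-y))),x,y) for x in np.arange(.5,.56,.001) for y in np.arange(-.13,-.07,.001)))
    f=least_squares(lambda c:np.clip(np.abs(np.hypot(q[:,0]-c[0],q[:,1]-c[1])-.046)-.003,0,.02),best[1:],loss='soft_l1',f_scale=.002)
    print(n,len(q),best,f.x)
psi,th=.408,np.radians(30)
d=np.array([np.cos(th)*np.cos(psi),np.cos(th)*np.sin(psi),-np.sin(th)])
g=np.array([.527,-.3795,.06])
R=Ro.from_euler('xyz',observe()['ee_rot'])*Ro.from_rotvec([0,np.pi/2-th,0])
print(R.as_matrix()[:,2],d)
for b in (.13,): goal(g+d*(.0187-b),R.as_euler('xyz'))
E
```

```text
scene 180 (np.int64(164), np.float64(0.528), np.float64(-0.09799999999999998)) [ 0.52788893 -0.09840947]
side 141 (np.int64(134), np.float64(0.53), np.float64(-0.10099999999999998)) [ 0.53016741 -0.10128467]
[ 0.79478947  0.34385771 -0.50007157] [ 0.79493875  0.34361662 -0.5       ]
shift [ 0.2369 -0.0671  0.1151] turn [ 0.      1.0472 -0.    ]
```

```bash
python3 -m pendant '[[0.04,-0.01,0,0,0.1,0,1],[0.08,-0.02,0,0,0.2,0,1],[0.1,-0.03,0,0,0.35,0,1],[0.12,-0.04,0,0,0.5,0,1],[0.13,-0.05,0,0,0.6,0,1],[0.14,-0.06,0.02,0,0.7,0,1],[0.15,-0.067,0.03,0,0.8,0,1],[0.17,-0.067,0.04,0,0.9,0,1],[0.18,-0.067,0.05,0,1.0,0,1],[0.2,-0.067,0.05,0,1.047,0,1],[0.2,-0.067,0.05,0,1.047,0,1]]' 40; python3 -c "
from h import *
o=observe();print(o['qpos'].round(3),o['position'],o['ee_rot']);print(tool()[1].as_matrix())"
```

```text
time: 1.07
position: [0.4051, -0.431, 0.179]
ee_rot: [-3.129, -1.052, 0.397]
force: [0.6, 1.2, 0.2]
finger_gap: 0.0853
gripper_force: 0.0
[ 1.568  0.683 -0.417  1.895 -1.001  1.003  0.797] [ 0.40514423 -0.4310423   0.17899346] [-3.12883676 -1.05160554  0.39651758]
[[ 0.45768005  0.39639241  0.79586558]
 [ 0.19162803 -0.91805937  0.34705287]
 [ 0.86822098 -0.00632902 -0.49613735]]
```

```bash
cat >> h.py <<'E'
def frame(psi,th,roll=0):
    """heading psi, th down; tool y = (sin psi,-cos psi,0) at roll 0"""
    d=np.array([np.cos(th)*np.cos(psi),np.cos(th)*np.sin(psi),-np.sin(th)]); y=np.array([np.sin(psi),-np.cos(psi),0])
    return Ro.from_matrix(np.c_[np.cross(y,d),y,d])*Ro.from_rotvec([0,0,roll])
E
python3 - <<'E'
from h import *
g=np.array([.527,-.3795,.06]);F=frame(.408,np.radians(30));d=F.as_matrix()[:,2]
for b in(.13,0): goal(g+d*(.0187-b),F.as_euler('xyz'))
E
```

```text
shift [-0.0372  0.0014  0.0626] turn [-0.0028 -0.0044 -0.0057]
shift [-0.0377  0.0018  0.1926] turn [-0.0028 -0.0044 -0.0057]
```

```bash
python3 -m pendant '[[-0.02,0.001,0.02,-0.003,-0.004,-0.006,1],[-0.038,0.002,0.05,-0.003,-0.004,-0.006,1],[-0.038,0.002,0.08,-0.003,-0.004,-0.006,1],[-0.038,0.002,0.1,-0.003,-0.004,-0.006,1],[-0.038,0.002,0.12,-0.003,-0.004,-0.006,1],[-0.038,0.002,0.12,-0.003,-0.004,-0.006,1]]'; python3 - <<'E'
from h import *
snap('wrist','w1');print(observe()['qpos'].round(3))
g=np.array([.527,-.3795,.06]);F=frame(.408,np.radians(30));d=F.as_matrix()[:,2]
for b in(0,): goal(g+d*(.0187-b),F.as_euler('xyz'))
w=cloud(load('w1')).reshape(-1,3)
from scipy.optimize import least_squares
q=w[(np.hypot(w[:,0]-.527,w[:,1]+.38)<.045)&(w[:,2]>.03)&(w[:,2]<.08)]
f=least_squares(lambda c:np.hypot(q[:,0]-c[0],q[:,1]-c[1])-.03,(.527,-.38),loss='soft_l1',f_scale=.002);print(len(q),f.x,np.std(f.fun))
E
```

```text
time: 1.57
position: [0.4864, -0.3981, 0.0884]
ee_rot: [3.129, -1.044, 0.424]
force: [-0.4, 0.8, 0.7]
finger_gap: 0.0853
gripper_force: 0.0
[ 1.463  0.843 -0.492  1.933 -1.14   0.767  0.96 ]
shift [-0.0014 -0.0018  0.0733] turn [-0.      0.0041  0.0079]
10105 [ 0.52408294 -0.38092474] 0.0007894371624383885
```

View pics/w1.png

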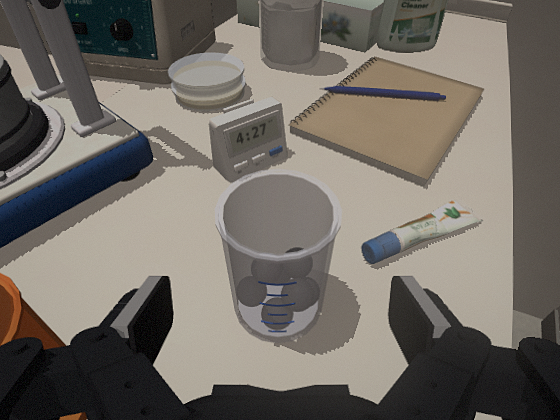

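```bash
python3 -m pendant '[[-0.001,-0.002,0.03,0,0.004,0.008,1],[-0.001,-0.002,0.055,0,0.004,0.008,1],[-0.001,-0.002,0.072,0,0.004,0.008,1],[-0.001,-0.002,0.072,0,0.004,0.008,1],[-0.001,-0.002,0.072,0,0.004,0.008,-1],[-0.001,-0.002,0.072,0,0.004,0.008,-1],[-0.001,-0.002,0.072,0,0.004,0.008,-1],[-0.001,-0.002,0.072,0,0.004,0.008,-1],[-0.001,-0.002,0.072,0,0.004,0.008,-1],[-0.001,-0.002,0.072,0,0.004,0.008,-1]]' 45; python3 -c "
from h import *
o=observe();print(o['qpos'].round(3))"
```

```text
time: 2.45
position: [0.5388, -0.3765, 0.0522]
ee_rot: [3.139, -1.047, 0.405]
force: [-5.4, 0.2, 6.4]
finger_gap: 0.0593
gripper_force: 47.3
[ 1.408  0.933 -0.563  1.93  -1.241  0.636  1.039]
```

```bash
cat >> h.py <<'E'
jar=np.array([.529,-.1,.108])
E
python3 - <<'E'
from h import *
p,R=tool(); print('grasp',p-.0187*R.as_matrix()[:,2])
psi,th=-.3,np.radians(18)
F=frame(psi,th);M=F.as_matrix();d=M[:,2];n=np.array([-np.sin(psi),np.cos(psi),0])
g0=jar-n*.085+np.array([0,0,.10]); 
print('g0',g0); goal(g0+.0187*d,F.as_euler('xyz'))
p0=g0+.0187*d
u=F.inv().apply([0,0,1]) # beaker axis in tool frame (if gripped upright at pitch 30): fixed
u=tool()[1].inv().apply([0,0,1]); print('u in tool',u)
for f in np.radians([0,40,60,75,90,100,110,120,130,140,150]):
    T=F*Ro.from_rotvec([0,0,-f]); up=T.apply(u); tilt=np.degrees(np.arccos(up[2]))
    print(round(f,3),tilt.round(1),'mill-n/heading comps',up@n, up@[np.cos(psi),np.sin(psi),0])
E
```

```text
grasp [ 0.52385795 -0.38283914  0.06159641]
g0 [ 0.50388078 -0.1812036   0.208     ]
shift [ 0.1591 -0.1816 -0.0249] turn [-0.6425  0.2006  0.2877]
u in tool [ 0.86583262  0.00144395 -0.50033168]
0.0 12.0 mill-n/heading comps -0.0014439454856277692 -0.20828671150838046
0.698 38.2 mill-n/heading comps 0.5554403532555875 -0.27059634274006245
1.047 55.4 mill-n/heading comps 0.749111070891841 -0.34167878457942247
1.309 68.3 mill-n/heading comps 0.8359563675172059 -0.40616385985037917
1.571 81.0 mill-n/heading comps 0.8658326191794892 -0.47539750142500453
1.745 89.3 mill-n/heading comps 0.8529294146810571 -0.5218650646242602
1.92 97.2 mill-n/heading comps 0.8141103815206503 -0.5669342921028804
2.094 104.8 mill-n/heading comps 0.7505550163774689 -0.6092357781900566
2.269 111.9 mill-n/heading comps 0.6641944168608223 -0.6474842136366155
2.443 118.4 mill-n/heading comps 0.5576526060864515 -0.680517439086155
2.618 123.9 mill-n/heading comps 0.4341668030619779 -0.7073317566990096
```

```bash
cat > kin.py <<'E'
from h import *
import itertools
from scipy.optimize import least_squares
D=[([1.0604,.43525,.02497,1.57409,-.0116,1.13397,-.07508],[.24763,-.57332,.23052],[-3.14003,.00014,.40776]),
([1.568,.683,-.417,1.895,-1.001,1.003,.797],[.40514,-.43104,.17899],[-3.12884,-1.0516,.39652]),
([1.463,.843,-.492,1.933,-1.14,.767,.96],[.4864,-.3981,.0884],[3.129,-1.044,.424]),
([1.408,.933,-.563,1.93,-1.241,.636,1.039],[.5388,-.3765,.0522],[3.139,-1.047,.405])]
def fk(q,par,s):
    R=Ro.from_euler('z',par[0]);p=np.array([0,0,par[1]])
    L=[0,0,par[2],0,par[3],0,par[4]]; X=[0,0,par[6],0,par[7],0,0]
    for i in range(7):
        R=R*Ro.from_euler('z' if i%2==0 else 'y',s[i]*q[i]+(par[5] if i==6 else 0))
        if i in(1,2,3,4,5,6):
            # after joint: link offsets applied at odd(z) joints
            if i in(2,4): p=p+R.apply([X[i],0,L[i]])
            if i==6: p=p+R.apply([0,0,par[4]])
    return p,R
def res(par,s):
    r=[]
    for q,p,e in D:
        a,R=fk(q,par,s); r+=list((a-p)*5)+list((R.inv()*Ro.from_euler('xyz',e)).as_rotvec())
    return r
if __name__=='__main__':
    out=[]
    for s in itertools.product([1],[1,-1],[1,-1],[1],[1,-1],[1,-1],[1,-1]):
        for s1 in(1,-1):
            S=(s1,)+s[1:]
            for e in(0,1.57,3.14):
                f=least_squares(res,[-2.2*s1 if s1>0 else 0,.3,.4,.4,.25,e,0,0],args=(S,)); out.append((f.cost,S,f.x.round(4)))
    out.sort(key=lambda t:t[0])
    for o in out[:3]: print(o)
E
python3 kin.py
```

```text
(np.float64(0.01072733477024882), (-1, 1, -1, 1, -1, 1, -1), array([-0.0684,  0.2891,  0.5201,  0.4646,  0.3381,  1.528 , -0.0268,
       -0.    ]))
(np.float64(0.010727334770252612), (-1, 1, -1, 1, -1, 1, -1), array([-0.0684,  0.2891,  0.5201,  0.4646,  0.3381,  1.528 , -0.0268,
       -0.    ]))
(np.float64(0.010727334770309987), (-1, 1, -1, 1, -1, 1, -1), array([-0.0684,  0.2891,  0.5201,  0.4646,  0.3381,  1.528 , -0.0268,
       -0.    ]))
```

```bash
cat > kin2.py <<'E'
from kin import *
S=(-1,1,-1,1,-1,1,-1)
def fk2(q,par):
    # per-link full offsets (x,y) and joint zero offsets
    R=Ro.identity();p=np.array([0,0,par[0]]); off=par[1:8]
    for i in range(7):
        R=R*Ro.from_euler('z' if i%2==0 else 'y',S[i]*q[i]+off[i])
        if i==0:p=p+R.apply([par[8],par[15],0])
        if i==2:p=p+R.apply([par[9],par[10],par[11]])
        if i==4:p=p+R.apply([par[12],0,par[13]])
        if i==6:p=p+R.apply([0,0,par[14]])
    return p,R
def res2(par,W=.05):
    r=[]
    for q,p,e in D:
        a,R=fk2(q,par); r+=list((a-p)*5)+list((R.inv()*Ro.from_euler('xyz',e)).as_rotvec())
    return r+list(W*np.array(par[1:7]))+list(W*np.array(par)[[8,9,10,12,15]])
x0=[.29,0,0,0,0,0,0,1.57,0,0,0,.52,0,.46,.34,0]
fit=least_squares(res2,x0)
if __name__=='__main__':
    print(fit.cost,fit.x.round(4)); print(np.array(res2(fit.x)[:24]).reshape(4,6).round(4))
E
python3 kin2.py
```

```text
1.935569315634696e-05 [ 2.6880e-01  1.7000e-03  1.6000e-03 -1.5000e-03 -2.4000e-03  4.0000e-04
  9.0000e-04  1.5708e+00 -2.3000e-03 -3.6000e-03 -1.5400e-02  5.6200e-01
  2.0000e-03  4.3150e-01  3.6440e-01 -3.8300e-02]
[[-0.     -0.0001  0.0001 -0.0001  0.0003  0.0002]
 [ 0.0017  0.001  -0.001   0.0002 -0.0002  0.0001]
 [-0.0036 -0.0025  0.0016  0.0003 -0.     -0.0005]
 [ 0.002   0.0015 -0.0007 -0.0002 -0.0001  0.0001]]
```

```bash
cat > ik.py <<'E'
from kin2 import *
lo=np.array([-2.62,-.44,-1.27,.08,-1.32,.12,-2.74])+.03; hi=np.array([2.62,2.09,1.32,2.57,4.46,2,2.74])-.03
def ik(q0,p,R,w=.01):
    f=lambda q:(lambda a:np.r_[(a[0]-p)*5,(a[1].inv()*R).as_rotvec(),w*(q-q0)])(fk2(q,fit.x))
    s=least_squares(f,np.clip(q0,lo+1e-6,hi-1e-6),bounds=(lo,hi)); e=s.fun
    return s.x,np.linalg.norm(e[:3])/5,np.linalg.norm(e[3:6])
def path(q,poses,n=6):
    """poses list of (p,R) straight interpolation; returns max errs and q"""
    from scipy.spatial.transform import Slerp
    p0,R0=fk2(q,fit.x);log=[]
    for p,R in poses:
        sl=Slerp([0,1],Ro.concatenate([R0,R]));me=0;mr=0
        for t in np.linspace(0,1,n+1)[1:]:
            q,e,r=ik(q,p0+(p-p0)*t,sl(t));me=max(me,e);mr=max(mr,r)
        log.append((round(me,4),round(mr,3),q.round(2)));p0,R0=np.array(p),R
    return q,log
E
cat > pour.py <<'E'
from ik import *
yaw=-.35; mx=np.array([np.cos(yaw),np.sin(yaw),0]);my=np.array([-np.sin(yaw),np.cos(yaw),0])
q0=np.array(observe()['qpos']);p0,R0=tool();u=R0.inv().apply([0,0,1])
def pose(psi,th,phi,zr=.162,back=.015):
    T=frame(psi,th)*Ro.from_rotvec([0,0,phi]);up=T.apply(u);fh=up*[1,1,0]
    fh=fh/max(np.linalg.norm(fh),.3)
    rim=jar-back*fh-.008*mx; rim[2]=zr
    return rim-.0285*up+.0187*T.as_matrix()[:,2],T,up
if __name__=='__main__':
    lift=(p0+[0,0,.17],R0)
    for sg in(1,-1):
      for psi in np.arange(-.6,1.5,.2):
        for th in np.radians([5,20]):
            P=[lift]
            P.append(pose(psi,th,0,.26)[:2])
            P+= [pose(psi,th,sg*f,z)[:2] for f,z in((.7,.24),(1.3,.18),(1.7,.165),(2.1,.162))]
            q,l=path(q0,P,4)
            up=pose(psi,th,sg*2.1)[2]
            print(sg,psi.round(1),th.round(2),'err',max(a[0] for a in l),max(a[1] for a in l),'tilt',np.degrees(np.arccos(up[2])).round(),'bottomdir mill deg',np.degrees(np.arctan2(-up@my,-up@mx)).round(),q.round(2))
E
python3 pour.py
```

```text
1 -0.6 0.09 err 0.066 0.828 tilt 113.0 bottomdir mill deg 40.0 [-1.08  0.46  1.29  2.31 -1.29  0.15 -2.71]
1 -0.6 0.35 err 0.0471 0.602 tilt 104.0 bottomdir mill deg 36.0 [-1.08  0.44  1.29  2.33 -1.29  0.15 -2.71]
1 -0.4 0.09 err 0.1153 0.805 tilt 113.0 bottomdir mill deg 51.0 [-1.11  0.42  1.29  2.31 -1.29  0.15 -2.71]
1 -0.4 0.35 err 0.0336 0.566 tilt 104.0 bottomdir mill deg 47.0 [-1.12  0.42  1.29  2.33 -1.29  0.15 -2.71]
1 -0.2 0.09 err 0.0532 0.82 tilt 113.0 bottomdir mill deg 63.0 [-1.14  0.35  1.29  2.33 -1.29  0.15 -2.68]
1 -0.2 0.35 err 0.035 0.584 tilt 104.0 bottomdir mill deg 59.0 [-1.15  0.4   1.29  2.34 -1.29  0.15 -2.71]
1 0.0 0.09 err 0.0586 0.655 tilt 113.0 bottomdir mill deg 74.0 [ 1.77  2.06 -1.24  2.25 -1.29  0.24 -0.16]
1 0.0 0.35 err 0.0395 0.562 tilt 104.0 bottomdir mill deg 70.0 [ 1.25  0.5  -1.05  2.24 -1.29  0.15 -1.83]
1 0.2 0.09 err 0.0372 0.486 tilt 113.0 bottomdir mill deg 86.0 [ 1.63  1.58 -1.24  2.24 -1.29  0.29 -0.6 ]
1 0.2 0.35 err 0.0307 0.437 tilt 104.0 bottomdir mill deg 82.0 [ 1.47  0.9  -1.24  2.25 -1.29  0.15 -1.35]
1 0.4 0.09 err 0.0237 0.317
[... 2880 characters left out ...]
0.0 tilt 104.0 bottomdir mill deg 16.0 [ 1.47  1.12 -1.21  2.11 -0.71  0.33  2.7 ]
-1 1.0 0.09 err 0.0 0.0 tilt 113.0 bottomdir mill deg 23.0 [ 1.45  1.35 -1.2   1.94 -0.54  0.64  2.71]
-1 1.0 0.35 err 0.0 0.0 tilt 104.0 bottomdir mill deg 27.0 [ 1.39  1.12 -1.16  1.96 -0.48  0.58  2.53]
-1 1.2 0.09 err 0.0 0.0 tilt 113.0 bottomdir mill deg 34.0 [ 1.36  1.35 -1.19  1.79 -0.39  0.88  2.57]
-1 1.2 0.35 err 0.0 0.0 tilt 104.0 bottomdir mill deg 38.0 [ 1.32  1.16 -1.16  1.82 -0.3   0.8   2.43]
-1 1.4 0.09 err 0.0 0.0 tilt 113.0 bottomdir mill deg 46.0 [ 1.27  1.38 -1.21  1.65 -0.26  1.09  2.47]
-1 1.4 0.35 err 0.0 0.0 tilt 104.0 bottomdir mill deg 50.0 [ 1.24  1.2  -1.18  1.69 -0.18  1.02  2.38]
```

```bash
python3 - <<'E'
from pour import *
P,T,up=pose(1.2,.12,0,.26); print(P,'tilt',np.degrees(np.arccos(up[2])))
goal(P,T.as_euler('xyz')); goal(p0+[0,0,.17],R0.as_euler('xyz'))
q,l=path(q0,[(p0+[0,0,.17],R0),(P,T)],6);print(l)
from scipy.spatial.transform import Slerp
A=p0+[0,0,.17]; sl=Slerp([0,1],Ro.concatenate([R0,T]))
for t in np.linspace(0,1,11)[1:]: print((R0.inv().apply(A+(P-A)*t-p0)).round(3),(R0.inv()*sl(t)).as_rotvec().round(3))
E
```

```text
[ 0.53761744 -0.05549615  0.23155558] tilt 23.146626932622183
shift [ 0.218  -0.2955  0.0181] turn [ 0.7617  0.3828 -0.2527]
shift [ 0.1472  0.0002 -0.0851] turn [0. 0. 0.]
[(np.float64(0.0), np.float64(0.0), array([ 1.39,  0.62, -0.52,  1.89, -1.12,  0.82,  0.68])), (np.float64(0.0), np.float64(0.0), array([ 1.17,  0.92, -0.73,  1.9 , -0.94,  1.15,  0.9 ]))]
[ 0.154 -0.029 -0.075] [ 0.076  0.038 -0.025]
[ 0.161 -0.059 -0.064] [ 0.152  0.077 -0.051]
[ 0.168 -0.088 -0.054] [ 0.229  0.115 -0.076]
[ 0.176 -0.118 -0.044] [ 0.305  0.153 -0.101]
[ 0.183 -0.148 -0.033] [ 0.381  0.191 -0.126]
[ 0.19  -0.177 -0.023] [ 0.457  0.23  -0.152]
[ 0.197 -0.207 -0.013] [ 0.533  0.268 -0.177]
[ 0.204 -0.236 -0.003] [ 0.609  0.306 -0.202]
[ 0.211 -0.266  0.008] [ 0.686  0.345 -0.227]
[ 0.218 -0.296  0.018] [ 0.762  0.383 -0.253]
```

```bash
python3 -m pendant '[[0.022,0,-0.013,0,0,0,-1],[0.043,0,-0.025,0,0,0,-1],[0.07,0,-0.04,0,0,0,-1],[0.095,0,-0.055,0,0,0,-1],[0.12,0,-0.069,0,0,0,-1],[0.147,0,-0.085,0,0,0,-1]]'; python3 -m pendant '[[0.002,-0.03,-0.004,0.076,0.038,-0.025,-1],[0.004,-0.066,-0.003,0.152,0.077,-0.051,-1],[0.007,-0.1,0.007,0.229,0.115,-0.076,-1],[0.015,-0.13,0.017,0.305,0.153,-0.101,-1],[0.022,-0.16,0.028,0.381,0.191,-0.126,-1],[0.029,-0.189,0.038,0.457,0.23,-0.152,-1],[0.038,-0.216,0.05,0.533,0.268,-0.177,-1],[0.05,-0.242,0.07,0.609,0.306,-0.202,-1],[0.062,-0.267,0.09,0.686,0.345,-0.227,-1],[0.071,-0.296,0.103,0.762,0.383,-0.253,-1],[0.071,-0.296,0.103,0.762,0.383,-0.253,-1]]'; python3 - <<'E'
from h import *
o=observe();print(o['qpos'].round(3),o['gripper_force'],o['finger_gap'])
snap('scene','s2');snap('side','d2')
a=cv2.imread('pics/scene0.png')
A=cv2.imread('pics/s2.png')[60:260,230:430];B=cv2.imread('pics/d2.png')[130:330,160:360]
cv2.imwrite('pics/c2.png',cv2.resize(np.hstack([A,B]),None,fx=2,fy=2,interpolation=3))
E
```

```text
time: 2.95
position: [0.5381, -0.3758, 0.2217]
ee_rot: [-3.141, -1.045, 0.402]
force: [0.1, -0.3, -3.1]
finger_gap: 0.0594
gripper_force: 49.8
time: 3.87
position: [0.5376, -0.0486, 0.2313]
ee_rot: [-3.14, -1.456, 1.212]
force: [-0.8, 0.7, -2.6]
finger_gap: 0.0593
gripper_force: 50.3
[ 1.163  0.929 -0.737  1.905 -0.941  1.146  0.901] 50.27938764542341 0.05928835997029144
```

View pics/c2.png

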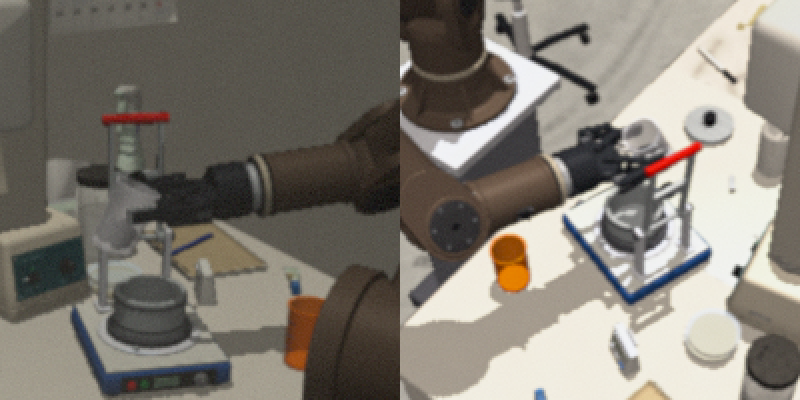

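```bash
python3 - <<'E'
from pour import *
# u: beaker axis in tool frame as gripped
u0=frame(.405,1.0472-.5236+0).inv().apply([0,0,1])
import pour
pour.u=np.array([.866,.0014,-.5])
P=[]
for f,z in((.4,.25),(.8,.23),(1.1,.205),(1.3,.185),(1.45,.172),(1.6,.165),(1.75,.163),(1.9,.162),(2.05,.162),(2.2,.162),(2.35,.162),(2.5,.162)):
    p,T,up=pose(1.2,.12,f,z); P.append((p,T))
    print(f,np.degrees(np.arccos(up[2])).round(),R0.inv().apply(p-p0).round(3),(R0.inv()*T).as_rotvec().round(3),p.round(3),'flow mill',np.degrees(np.arctan2(up@my,up@mx)).round())
q,l=path(q0,P,3)
for a in l: print(a)
E
```

```text
0.4 32.0 [-0.007 -0.018 -0.004] [-0.003  0.     0.399] [ 0.518 -0.052  0.224] flow mill -51.0
0.8 49.0 [-0.022 -0.029 -0.005] [-0.003  0.001  0.799] [ 0.508 -0.05   0.209] flow mill -35.0
1.1 63.0 [-0.041 -0.034 -0.003] [-0.003  0.002  1.099] [ 0.503 -0.048  0.19 ] flow mill -31.0
1.3 73.0 [-0.056 -0.036 -0.001] [-0.003  0.002  1.299] [ 0.501 -0.047  0.175] flow mill -31.0
1.45 81.0 [-0.066 -0.037  0.001] [-0.003  0.002  1.449] [ 0.501 -0.047  0.165] flow mill -31.0
1.6 88.0 [-0.069 -0.037  0.002] [-0.003  0.002  1.599] [ 0.501 -0.046  0.162] flow mill -31.0
1.75 95.0 [-0.067 -0.036  0.002] [-0.003  0.003  1.749] [ 0.502 -0.046  0.163] flow mill -32.0
1.9 103.0 [-0.064 -0.035  0.003] [-0.003  0.003  1.899] [ 0.503 -0.045  0.166] flow mill -34.0
2.05 110.0 [-0.061 -0.033  0.003] [-2.000e-03  3.000e-03  2.049e+00] [ 0.505 -0.045  0.169] flow mill -37.0
2.2 117.0 [-0.058 -0.031  0.004] [-2.000e-03  4.000e-03  2.199e+00] [ 0.508 -0.045  0.173] flow mill -40.0
2.35 123.0 [-0.055 -0.028  0.005] [-2.000e-03  4.000e-03  2.349e+00] [ 0.511 -0.045  0.175] flow mill -44.0
2.5 129.0 [-0.052 -0.0
[... 500 characters left out ...]
1.  ,  0.93, -0.41,  2.  , -1.07,  1.27, -0.26]))
(np.float64(0.0), np.float64(0.0), array([ 0.98,  0.93, -0.38,  2.  , -1.08,  1.28, -0.39]))
(np.float64(0.0), np.float64(0.0), array([ 0.96,  0.92, -0.36,  2.  , -1.1 ,  1.3 , -0.53]))
(np.float64(0.0), np.float64(0.0), array([ 0.94,  0.91, -0.33,  2.  , -1.11,  1.32, -0.68]))
(np.float64(0.0), np.float64(0.0), array([ 0.92,  0.9 , -0.3 ,  2.  , -1.12,  1.34, -0.82]))
(np.float64(0.0), np.float64(0.0), array([ 0.9 ,  0.89, -0.28,  2.  , -1.14,  1.36, -0.97]))
(np.float64(0.0), np.float64(0.0), array([ 0.88,  0.88, -0.26,  1.99, -1.15,  1.37, -1.12]))
(np.float64(0.0), np.float64(0.0), array([ 0.85,  0.88, -0.23,  1.99, -1.16,  1.39, -1.27]))
```

```bash
python3 -m pendant '[[-0.002,-0.005,-0.001,0,0,0.1,-1],[-0.004,-0.01,-0.002,0,0,0.2,-1],[-0.006,-0.014,-0.003,0,0,0.3,-1],[-0.007,-0.018,-0.004,-0.003,0,0.4,-1],[-0.01,-0.021,-0.004,-0.003,0,0.5,-1],[-0.014,-0.024,-0.005,-0.003,0,0.6,-1],[-0.018,-0.027,-0.005,-0.003,0,0.7,-1],[-0.022,-0.029,-0.005,-0.003,0.001,0.8,-1],[-0.027,-0.031,-0.004,-0.003,0.001,0.9,-1],[-0.033,-0.033,-0.004,-0.003,0.001,1.0,-1],[-0.039,-0.034,-0.003,-0.003,0.002,1.1,-1],[-0.046,-0.035,-0.002,-0.003,0.002,1.2,-1],[-0.052,-0.036,-0.001,-0.003,0.002,1.3,-1],[-0.057,-0.037,0,-0.003,0.002,1.38,-1],[-0.061,-0.037,0.001,-0.003,0.002,1.45,-1],[-0.063,-0.037,0.002,-0.003,0.002,1.5,-1],[-0.064,-0.037,0.002,-0.003,0.002,1.55,-1],[-0.064,-0.037,0.002,-0.003,0.002,1.55,-1]]'; python3 - <<'E'
from h import *
o=observe();print(o['qpos'].round(3),o['gripper_force'],o['finger_gap'])
R=tool()[1];up=R.apply([.866,.0014,-.5]);g=tool()[0]-.0187*R.as_matrix()[:,2];print('rim',g+.0285*up-jar,up)
snap('scene','s3');snap('side','d3')
A=cv2.imread('pics/s3.png')[120:260,240:380];B=cv2.imread('pics/d3.png')[170:310,210:350]
cv2.imwrite('pics/c3.png',cv2.resize(np.hstack([A,B]),None,fx=2.8,fy=2.8,interpolation=3))
E
```

```text
time: 5.47
position: [0.5012, -0.0478, 0.1667]
ee_rot: [-1.693, -0.018, -0.373]
force: [0.2, 0.5, -3.3]
finger_gap: 0.0594
gripper_force: 50.3
[ 0.989  0.919 -0.389  1.998 -1.083  1.278 -0.352] 50.2954937517643 0.05937010703359451
rim [-0.01686584  0.01273927  0.06316106] [ 0.62419882 -0.77757376  0.07558333]
```

View pics/c3.png

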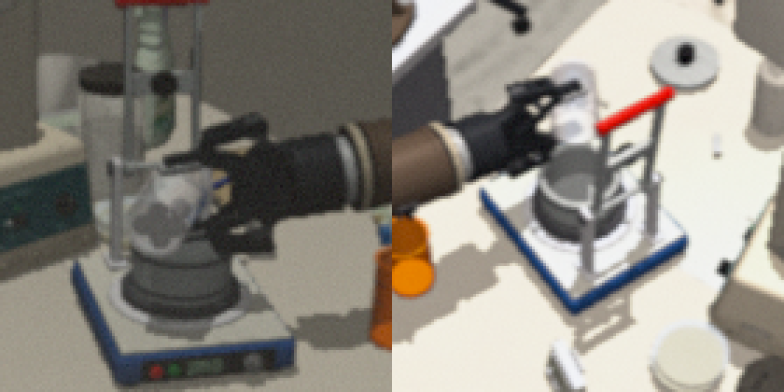

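```bash
python3 -m pendant '[[0,0,0,0,0,0.05,-1],[0,0,0,0,0,0.1,-1],[0.001,-0.001,0,0,0,0.14,-1],[0.001,-0.002,0,0,0,0.17,-1],[0.001,-0.002,0,0,0,0.2,-1],[0.001,-0.003,0,0,0,0.23,-1],[0.002,-0.004,0,0,0,0.26,-1],[0.002,-0.005,0,0,0,0.29,-1],[0.002,-0.005,0,0,0,0.32,-1],[0.002,-0.005,0,0,0,0.35,-1],[0.003,-0.006,0,0,0,0.38,-1],[0.003,-0.007,0.001,0,0,0.42,-1],[0.003,-0.008,0.001,0,0,0.46,-1],[0.004,-0.008,0.001,0,0,0.5,-1],[0.004,-0.009,0.001,0,0,0.54,-1],[0.005,-0.009,0.001,0,0,0.58,-1],[0.005,-0.01,0.002,0,0,0.62,-1],[0.006,-0.011,0.002,0,0,0.66,-1],[0.006,-0.012,0.002,0,0,0.7,-1],[0.006,-0.012,0.002,0,0,0.7,-1]]'; python3 - <<'E'
from h import *
snap('scene','s4');snap('side','d4')
A=cv2.imread('pics/s4.png')[120:260,240:380];B=cv2.imread('pics/d4.png')[170:310,210:350]
cv2.imwrite('pics/c4.png',cv2.resize(np.hstack([A,B]),None,fx=2.8,fy=2.8,interpolation=3))
E
```

```text
time: 7.23
position: [0.5079, -0.0452, 0.1798]
ee_rot: [-1.724, 0.673, -0.469]
force: [0.4, -0.0, -0.5]
finger_gap: 0.0596
gripper_force: 50.6
```

View pics/c4.png

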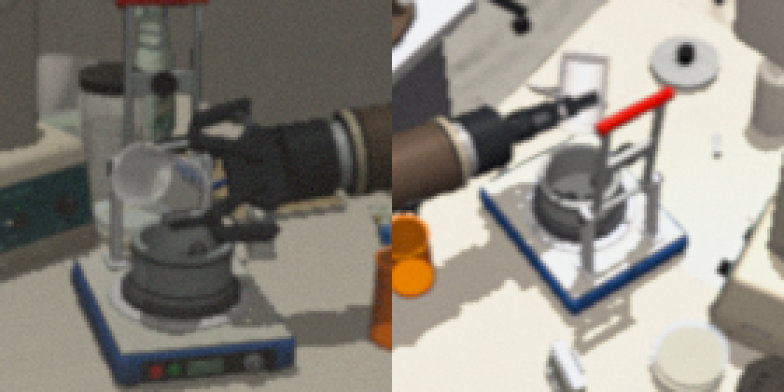

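```bash
python3 - <<'E'
from h import *
goal([.525,-.05,.24],[-3.14,-1.456,1.212])
p,R=tool()
for f in(.35,.7,1.05,1.4,1.75,2.1): print(f)
T=Ro.from_euler('xyz',[-3.14,-1.456,1.212]);print((R.inv()*T).as_rotvec())
E
```

```text
shift [-0.0239 -0.0582 -0.0055] turn [ 0.0136 -0.015  -2.2491]
0.35
0.7
1.05
1.4
1.75
2.1
[ 0.01363371 -0.01504    -2.24912514]
```

```bash
python3 -m pendant '[[-0.004,-0.01,-0.001,0,0,-0.06,-1],[-0.01,-0.02,-0.002,0,0,-0.18,-1],[-0.015,-0.03,-0.003,0.003,-0.003,-0.3,-1],[-0.019,-0.04,-0.004,0.004,-0.004,-0.42,-1],[-0.021,-0.05,-0.005,0.004,-0.005,-0.54,-1],[-0.024,-0.058,-0.005,0.005,-0.005,-0.66,-1],[-0.024,-0.058,-0.005,0.005,-0.005,-0.78,-1],[-0.024,-0.058,-0.005,0.005,-0.005,-0.9,-1],[-0.024,-0.058,-0.005,0.006,-0.006,-1.02,-1],[-0.024,-0.058,-0.005,0.006,-0.007,-1.14,-1],[-0.024,-0.058,-0.005,0.007,-0.008,-1.26,-1],[-0.024,-0.058,-0.005,0.008,-0.01,-1.38,-1],[-0.024,-0.058,-0.005,0.009,-0.01,-1.5,-1],[-0.024,-0.058,-0.005,0.009,-0.01,-1.62,-1],[-0.024,-0.058,-0.005,0.01,-0.01,-1.74,-1],[-0.024,-0.058,-0.005,0.01,-0.012,-1.86,-1],[-0.024,-0.058,-0.005,0.012,-0.013,-1.98,-1],[-0.024,-0.058,-0.005,0.013,-0.014,-2.1,-1],[-0.024,-0.058,-0.005,0.014,-0.015,-2.2,-1],[-0.024,-0.058,-0.005,0.014,-0.015,-2.25,-1]]'; python3 - <<'E'
from ik import *
from scipy.spatial.transform import Slerp
p,R=tool();q=np.array(observe()['qpos']);print(q.round(2))
T=Ro.from_euler('xyz',[3.1400,-1.047,.405]); E=np.array([.5388,-.3765,.0535])
A=E+[0,0,.17]
sl=Slerp([0,1],Ro.concatenate([R,T]))
for t in np.linspace(0,1,11)[1:]:
    m=p+(A-p)*t+np.array([-.03,0,0])*np.sin(np.pi*t); print(R.inv().apply(m-p).round(3),(R.inv()*sl(t)).as_rotvec().round(3))
print('down in T',T.inv().apply([0,0,-.17]))
E
```

```text
time: 9.0
position: [0.525, -0.0496, 0.2395]
ee_rot: [3.091, -1.456, 1.264]
force: [0.6, 0.3, -0.0]
finger_gap: 0.0593
gripper_force: 50.6
[ 1.16  0.89 -0.7   1.93 -0.96  1.18  0.93]
[-0.005  0.004 -0.033] [-0.077 -0.039  0.026]
[-0.011  0.009 -0.066] [-0.155 -0.078  0.052]
[-0.016  0.015 -0.098] [-0.232 -0.117  0.078]
[-0.021  0.024 -0.129] [-0.309 -0.156  0.104]
[-0.027  0.035 -0.159] [-0.387 -0.195  0.13 ]
[-0.032  0.049 -0.189] [-0.464 -0.234  0.156]
[-0.037  0.066 -0.217] [-0.541 -0.273  0.182]
[-0.041  0.085 -0.244] [-0.619 -0.311  0.208]
[-0.046  0.106 -0.271] [-0.696 -0.35   0.234]
[-0.051  0.127 -0.298] [-0.774 -0.389  0.26 ]
down in T [-1.47207524e-01 -1.35421817e-04  8.50289748e-02]
```

```bash
python3 -m pendant '[[-0.005,0.004,-0.033,-0.077,-0.039,0.026,-1],[-0.011,0.009,-0.066,-0.155,-0.078,0.052,-1],[-0.016,0.015,-0.098,-0.232,-0.117,0.078,-1],[-0.021,0.024,-0.129,-0.309,-0.156,0.104,-1],[-0.027,0.035,-0.159,-0.387,-0.195,0.13,-1],[-0.032,0.049,-0.189,-0.464,-0.234,0.156,-1],[-0.037,0.066,-0.217,-0.541,-0.273,0.182,-1],[-0.041,0.085,-0.244,-0.619,-0.311,0.208,-1],[-0.046,0.106,-0.271,-0.696,-0.35,0.234,-1],[-0.051,0.127,-0.298,-0.774,-0.389,0.26,-1],[-0.051,0.127,-0.298,-0.774,-0.389,0.26,-1]]'; python3 - <<'E'
from h import *
for dz in(0.004,.001):goal([.5388,-.3765,.0522+dz],[3.139,-1.047,.405])
E
```

```text
time: 9.92
position: [0.5397, -0.3811, 0.2242]
ee_rot: [3.136, -1.04, 0.401]
force: [-0.2, -0.6, -0.5]
finger_gap: 0.0589
gripper_force: 50.6
shift [-0.1443 -0.0051  0.0859] turn [ 0.0068  0.0073 -0.0021]
shift [-0.1469 -0.0051  0.0874] turn [ 0.0068  0.0073 -0.0021]
```

```bash
python3 -m pendant '[[-0.03,-0.003,0.018,0.003,0.004,-0.002,-1],[-0.06,-0.005,0.036,0.007,0.007,-0.002,-1],[-0.09,-0.005,0.054,0.007,0.007,-0.002,-1],[-0.115,-0.005,0.069,0.007,0.007,-0.002,-1],[-0.13,-0.005,0.077,0.007,0.007,-0.002,-1],[-0.138,-0.005,0.082,0.007,0.007,-0.002,-1],[-0.143,-0.005,0.085,0.007,0.007,-0.002,-1],[-0.146,-0.005,0.087,0.007,0.007,-0.002,-1],[-0.147,-0.005,0.087,0.007,0.007,-0.002,-1],[-0.147,-0.005,0.087,0.007,0.007,-0.002,-1]]'; python3 -m pendant '[[0,0,0,0,0,0,-0.2],[0,0,0,0,0,0,0.2],[0,0,0,0,0,0,0.6],[0,0,0,0,0,0,1],[0,0,0,0,0,0,1],[0,0,0,0,0,0,1],[0,0,-0.02,0,0,0,1],[0,0,-0.05,0,0,0,1],[0,0,-0.09,0,0,0,1],[0,0,-0.13,0,0,0,1],[0,0,-0.13,0,0,0,1]]'; python3 - <<'E'
from h import *
from scipy.optimize import least_squares
print(observe()['qpos'].round(3))
for n in('side','wrist'):
    snap(n,n+'5');w=cloud(load(n+'5')).reshape(-1,3)
    for a,b in((.01,.04),(.05,.08)):
        q=w[(np.hypot(w[:,0]-.525,w[:,1]+.38)<.06)&(w[:,2]>a)&(w[:,2]<b)]
        f=least_squares(lambda c:np.hypot(q[:,0]-c[0],q[:,1]-c[1])-.03,(.527,-.38),loss='soft_l1',f_scale=.002);print(n,len(q),f.x.round(4),np.std(f.fun))
E
```

```text
time: 10.75
position: [0.5377, -0.3709, 0.0527]
ee_rot: [-3.133, -1.049, 0.403]
force: [0.5, 0.2, -0.4]
finger_gap: 0.059
gripper_force: 50.6
time: 11.67
position: [0.4289, -0.4222, 0.1179]
ee_rot: [-3.137, -1.044, 0.399]
force: [-0.1, -1.9, -0.5]
finger_gap: 0.0857
gripper_force: 0.0
[ 1.528  0.779 -0.428  1.926 -1.065  0.89   0.907]
side 153 [ 0.5271 -0.3749] 0.001387134238819178
side 180 [ 0.5273 -0.3749] 0.001272423518443722
wrist 1745 [ 0.5258 -0.3759] 0.0008351633907140975
wrist 4450 [ 0.5242 -0.3766] 0.0005281418966741955
```

```bash
python3 - <<'E'
from ik import *
q0=np.array(observe()['qpos']);p,R=tool()
a,b=fk2(q0,fit.x);print('fk err',a-p,(b.inv()*R).as_rotvec())
for psi in(-.35,-.35+np.pi,-.35-np.pi/2,-.35+np.pi/2):
    D0=frame(.4,np.pi/2);T=frame(psi,np.pi/2)
    q,l=path(q0,[(p+[-.05,0,.17],D0),(np.array([.45,-.1,.32]),frame((.4+psi)/2,np.pi/2)),(np.array([.4855,.2145,.2]),T),(np.array([.4855,.2145,.017]),T),(np.array([.4855,.2145,.3]),T),(jar+[0,0,.2],T),(jar+[0,0,.01],T)],4)
    print(psi); [print(x) for x in l]
E
```

```text
fk err [ 0.00037046  0.00035551 -0.00029789] [-1.24860282e-04 -4.02451525e-04  8.31085836e-05]
-0.35
(np.float64(0.0), np.float64(0.0), array([ 0.76,  0.3 , -0.03,  1.63,  0.01,  1.21, -0.45]))
(np.float64(0.0), np.float64(0.0), array([ 0.32,  0.12, -0.24,  1.79,  0.03,  1.24, -1.47]))
(np.float64(0.0), np.float64(0.0), array([-0.25,  0.34, -0.35,  1.82,  0.14,  1.  , -2.57]))
(np.float64(0.0), np.float64(0.0), array([-0.32,  0.58, -0.27,  1.99,  0.26,  0.6 , -2.69]))
(np.float64(0.0), np.float64(0.0), array([-0.25,  0.26, -0.34,  1.67,  0.09,  1.23, -2.53]))
(np.float64(0.0), np.float64(0.0), array([ 0.21,  0.25, -0.15,  1.65,  0.04,  1.24, -1.87]))
(np.float64(0.0), np.float64(0.0), array([ 0.2 ,  0.43, -0.15,  1.9 ,  0.08,  0.81, -1.92]))
2.791592653589793
(np.float64(0.0), np.float64(0.0), array([ 0.76,  0.3 , -0.03,  1.63,  0.01,  1.21, -0.45]))
(np.float64(0.0), np.float64(0.0), array([ 0.46,  0.13, -0.4 ,  1.78,  0.05,  1.24,  0.07]))
(np.float64(0.0), np.float64(0.0), array([ 0.02,  0.41, -0.71,  1.8 ,  0.31,  1.05,  0.41]))
(np.float64(0.0), np.float64(0.0), array([-0.11,  0
[... 984 characters left out ...]
  1.98, -0.76,  1.01, -2.62]))
1.2207963267948965
(np.float64(0.0), np.float64(0.0), array([ 0.76,  0.3 , -0.03,  1.63,  0.01,  1.21, -0.45]))
(np.float64(0.0), np.float64(0.0), array([ 0.39,  0.12, -0.32,  1.79,  0.04,  1.24, -0.7 ]))
(np.float64(0.0), np.float64(0.0), array([-0.12,  0.37, -0.52,  1.81,  0.21,  1.02, -1.07]))
(np.float64(0.0), np.float64(0.0), array([-0.22,  0.6 , -0.41,  1.98,  0.39,  0.64, -1.23]))
(np.float64(0.0), np.float64(0.0), array([-0.11,  0.28, -0.52,  1.66,  0.15,  1.24, -1.01]))
(np.float64(0.0), np.float64(0.0), array([ 0.36,  0.27, -0.35,  1.64,  0.1 ,  1.25, -0.36]))
(np.float64(0.0), np.float64(0.0), array([ 0.33,  0.45, -0.33,  1.89,  0.19,  0.83, -0.44]))
```

```bash
python3 - <<'E'
from ik import *
from scipy.spatial.transform import Slerp
p,R=tool()
A=p+[-.05,.02,.17];D0=frame(.5,np.pi/2);T=frame(1.22,np.pi/2);B=np.array([.43,-.1,.29]);C=np.array([.4855,.2145,.14])
s=Slerp([0,1],Ro.concatenate([R,D0]));
for t in np.linspace(0,1,9)[1:]: print((R.inv().apply(A-p)*t).round(3),(R.inv()*s(t)).as_rotvec().round(3))
# second leg in frame D0
print('leg2',D0.inv().apply(B-A).round(3),(D0.inv()*frame(.86,np.pi/2)).as_rotvec().round(3),D0.inv().apply(C-A).round(3),(D0.inv()*T).as_rotvec().round(3))
E
```

```text
[ 0.016 -0.005 -0.015] [ 0.006 -0.131 -0.011]
[ 0.032 -0.01  -0.029] [ 0.011 -0.262 -0.022]
[ 0.048 -0.015 -0.044] [ 0.017 -0.393 -0.032]
[ 0.064 -0.019 -0.059] [ 0.022 -0.523 -0.043]
[ 0.08  -0.024 -0.074] [ 0.028 -0.654 -0.054]
[ 0.096 -0.029 -0.088] [ 0.034 -0.785 -0.065]
[ 0.112 -0.034 -0.103] [ 0.039 -0.916 -0.075]
[ 0.128 -0.039 -0.118] [ 0.045 -1.047 -0.086]
leg2 [ 0.184 -0.239 -0.003] [ 0.   -0.   -0.36] [ 0.383 -0.488  0.147] [ 0.   -0.   -0.72]
```

```bash
python3 -m pendant '[[0.02,-0.005,-0.015,0.006,-0.115,-0.011,1],[0.035,-0.01,-0.029,0.011,-0.23,-0.02,1],[0.05,-0.015,-0.044,0.017,-0.35,-0.03,1],[0.064,-0.019,-0.059,0.022,-0.465,-0.04,1],[0.08,-0.024,-0.074,0.026,-0.58,-0.05,1],[0.096,-0.029,-0.088,0.03,-0.7,-0.06,1],[0.112,-0.034,-0.103,0.035,-0.82,-0.07,1],[0.128,-0.039,-0.118,0.04,-0.93,-0.08,1],[0.128,-0.039,-0.118,0.045,-1.047,-0.086,1],[0.128,-0.039,-0.118,0.045,-1.047,-0.086,1]]'; python3 -m pendant '[[0.025,-0.03,0,0,0,-0.05,1],[0.05,-0.06,0,0,0,-0.1,1],[0.075,-0.09,0,0,0,-0.15,1],[0.1,-0.12,0,0,0,-0.2,1],[0.125,-0.15,0,0,0,-0.25,1],[0.15,-0.18,0,0,0,-0.3,1],[0.175,-0.21,0,0,0,-0.35,1],[0.2,-0.25,0,0,0,-0.4,1],[0.22,-0.28,0,0,0,-0.45,1],[0.245,-0.31,0.01,0,0,-0.5,1],[0.27,-0.34,0.03,0,0,-0.55,1],[0.295,-0.37,0.05,0,0,-0.6,1],[0.32,-0.4,0.07,0,0,-0.65,1],[0.345,-0.43,0.09,0,0,-0.68,1],[0.365,-0.46,0.11,0,0,-0.7,1],[0.375,-0.48,0.13,0,0,-0.72,1],[0.383,-0.488,0.14,0,0,-0.72,1],[0.383,-0.488,0.14,0,0,-0.72,1]]'; python3 - <<'E'
from h import *
from scipy.optimize import least_squares
print(observe()['qpos'].round(3))
snap('wrist','w6');w=cloud(load('w6')).reshape(-1,3)
m=np.hypot(w[:,0]-.4855,w[:,1]-.2145)<.07
q=w[m&(w[:,2]>.024)&(w[:,2]<.034)];t=w[m&(w[:,2]>.035)&(w[:,2]<.042)&(np.hypot(w[:,0]-.4855,w[:,1]-.2145)<.02)]
f=least_squares(lambda c:np.hypot(q[:,0]-c[0],q[:,1]-c[1])-.013,(.4855,.2145),loss='soft_l1',f_scale=.002);print(len(q),f.x.round(4),np.std(f.fun))
print('top',len(t),np.median(t,0),(t.min(0)+t.max(0))/2)
fl=w[m&(w[:,2]>.010)&(w[:,2]<.022)];h=cv2.minEnclosingCircle(fl[:,:2].astype(np.float32));print('flange',h,np.median(fl[:,2]))
c,r=np.r_[f.x],0
goal([*f.x,.02],frame(1.22,np.pi/2).as_euler('xyz'))
E
```

```text
time: 12.6
position: [0.3905, -0.3915, 0.2877]
ee_rot: [3.142, 0.001, 0.517]
force: [1.2, 1.1, -1.0]
finger_gap: 0.085
gripper_force: 0.0
time: 14.1
position: [0.4808, 0.2201, 0.1445]
ee_rot: [-3.134, -0.002, 1.23]
force: [-0.2, -0.9, -0.4]
finger_gap: 0.0857
gripper_force: 0.0
[-0.131  0.432 -0.525  1.877  0.26   0.905 -1.12 ]
114 [0.487  0.2137] 0.00018720523357543354
top 974 [0.48720816 0.21476578 0.03708603] [0.48713763 0.2145389  0.03734916]
flange ((0.4871518909931183, 0.2140539586544037), 0.05004240572452545) 0.015233347179168582
shift [-0.0024  0.0072  0.1258] turn [-0.006  -0.0013  0.0077]
```

View pics/w6.png

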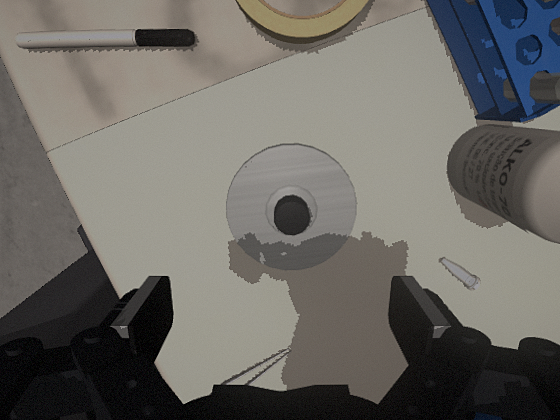

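```bash
python3 -m pendant '[[-0.002,0.007,0.03,-0.006,-0.001,0.008,1],[-0.002,0.007,0.06,-0.006,-0.001,0.008,1],[-0.002,0.007,0.09,-0.006,-0.001,0.008,1],[-0.002,0.007,0.11,-0.006,-0.001,0.008,1],[-0.002,0.007,0.126,-0.006,-0.001,0.008,1],[-0.002,0.007,0.126,-0.006,-0.001,0.008,1],[-0.002,0.007,0.126,-0.006,-0.001,0.008,0.3],[-0.002,0.007,0.126,-0.006,-0.001,0.008,-0.3],[-0.002,0.007,0.126,-0.006,-0.001,0.008,-1],[-0.002,0.007,0.126,-0.006,-0.001,0.008,-1],[-0.002,0.007,0.126,-0.006,-0.001,0.008,-1],[-0.002,0.007,0.126,-0.006,-0.001,0.008,-1],[-0.002,0.007,0.126,-0.006,-0.001,0.008,-1]]' 45
```

```text
time: 15.23
position: [0.4903, 0.2125, 0.0233]
ee_rot: [3.135, -0.002, 1.215]
force: [-3.6, -1.5, 10.3]
finger_gap: 0.0241
gripper_force: 43.6
```

```bash
python3 -m pendant '[[0,0,-0.01,0,0,0,-1],[0,0,-0.03,0,0,0,-1],[0,0,-0.06,0,0,0,-1],[0,0,-0.09,0,0,0,-1],[0,0,-0.12,0,0,0,-1],[0,0,-0.15,0,0,0,-1],[0,0,-0.18,0,0,0,-1],[0,0,-0.18,0,0,0,-1]]'; python3 - <<'E'
from ik import *
o=observe();print(o['qpos'].round(3),o['force'],o['finger_gap'])
snap('side','d7');snap('wrist','w7');snap('scene','s7')
p,R=tool()
for n in('side7','w7','s7'):
    z=load('d7' if n=='side7' else n);w=cloud(z).reshape(-1,3)
    v=R.inv().apply(w-p); q=v[(np.hypot(v[:,0],v[:,1])<.06)&(v[:,2]>-.005)&(v[:,2]<.03)]
    if len(q)>20: print(n,len(q),cv2.minEnclosingCircle(q[:,:2].astype(np.float32)),np.percentile(q[:,2],[5,50,95]).round(4))
# jar from scene/side/w7 now the arm is clear
for n in('d7','s7'):
    w=cloud(load(n)).reshape(-1,3);q=w[(abs(w[:,2]-.108)<.004)&(np.hypot(w[:,0]-.53,w[:,1]+.1)<.07)][:,:2]
    f=least_squares(lambda c:np.clip(np.abs(np.hypot(q[:,0]-c[0],q[:,1]-c[1])-.046)-.003,0,.02),jar[:2],loss='soft_l1',f_scale=.002);print(n,len(q),f.x)
goal([.47,-.06,.21],frame(1.22,np.pi/2).as_euler('xyz'))
E
```

```text
time: 15.9
position: [0.4913, 0.214, 0.2085]
ee_rot: [3.13, -0.008, 1.215]
force: [1.3, 1.9, -1.6]
finger_gap: 0.024
gripper_force: 44.8
[-0.097  0.361 -0.544  1.799  0.221  1.028 -1.081] [ 1.30669399  1.85499918 -1.57694437] 0.02397216233109551
side7 327 ((0.0027193555142730474, 0.0030599520541727543), 0.05253824219107628) [-0.0028  0.001   0.0074]
w7 24901 ((0.001983932452276349, 0.001995460130274296), 0.05043885484337807) [0.0031 0.0045 0.0056]
s7 676 ((0.0024957878049463034, -0.0009315793868154287), 0.052369359880685806) [0.0042 0.0069 0.0138]
d7 135 [ 0.53024216 -0.10134632]
s7 175 [ 0.52844299 -0.098464  ]
shift [-0.2612  0.0771 -0.0078] turn [ 0.0057 -0.0011 -0.0054]
```

```bash
python3 - <<'E'
from h import *
T=frame(1.22,np.pi/2).as_euler('xyz')
goal([.42,0.0,.29],T);goal([.48,-.23,.29],T)
E
```

```text
shift [-0.2223  0.0098 -0.0881] turn [ 0.0057 -0.0011 -0.0054]
shift [-0.417   0.1462 -0.0876] turn [ 0.0057 -0.0011 -0.0054]
```

```bash
python3 -m pendant '[[-0.02,0,-0.02,0.003,0,-0.003,-1],[-0.045,0,-0.04,0.006,-0.001,-0.005,-1],[-0.075,0,-0.06,0.006,-0.001,-0.005,-1],[-0.105,0,-0.08,0.006,-0.001,-0.005,-1],[-0.135,0.002,-0.088,0.006,-0.001,-0.005,-1],[-0.165,0.004,-0.088,0.006,-0.001,-0.005,-1],[-0.195,0.007,-0.088,0.006,-0.001,-0.005,-1],[-0.222,0.01,-0.088,0.006,-0.001,-0.005,-1],[-0.25,0.03,-0.088,0.006,-0.001,-0.005,-1],[-0.28,0.05,-0.088,0.006,-0.001,-0.005,-1],[-0.305,0.07,-0.088,0.006,-0.001,-0.005,-1],[-0.335,0.09,-0.088,0.006,-0.001,-0.005,-1],[-0.365,0.11,-0.088,0.006,-0.001,-0.005,-1],[-0.39,0.13,-0.088,0.006,-0.001,-0.005,-1],[-0.41,0.142,-0.088,0.006,-0.001,-0.005,-1],[-0.417,0.146,-0.088,0.006,-0.001,-0.005,-1],[-0.417,0.146,-0.088,0.006,-0.001,-0.005,-1]]';python3 - <<'E'
from h import *
snap('wrist','w8');p,R=tool();w=cloud(load('w8'))
v=R.inv().apply(w.reshape(-1,3)-p).reshape(w.shape)
print('jar pixel',px(load('w8'),[jar]))
# lid plane fit in world
m=(np.hypot(v[...,0],v[...,1])<.048)&(v[...,2]>-.002)&(v[...,2]<.012)
q=v[m];q=q[np.hypot(q[:,0],q[:,1])>.025]
c=q.mean(0);n=np.linalg.svd(q-c,full_matrices=False)[2][2];print('lid',len(q),c,n,'tool tilt world z',R.as_matrix()[:,2],'lid normal world',R.apply(n))
m=(np.hypot(v[...,0],v[...,1])<.058)&(v[...,2]>-.002)&(v[...,2]<.012);print(cv2.minEnclosingCircle(v[m][:,:2].astype(np.float32)))
E
```

```text
time: 17.47
position: [0.4791, -0.2318, 0.2881]
ee_rot: [-3.137, -0.0, 1.216]
force: [0.5, 1.2, -2.0]
finger_gap: 0.0241
gripper_force: 44.9
jar pixel [[281.52013969  17.59977325]]
lid 19260 [ 0.01212513 -0.00013002  0.00859385] [ 0.00522729  0.00541289 -0.99997169] tool tilt world z [-0.00338028  0.00221455 -0.99999183] lid normal world [1.02643557e-02 8.23922234e-04 9.99946981e-01]
((-0.00194572564214468, 0.0013115080073475838), 0.05026917904615402)
```

View pics/w8.png

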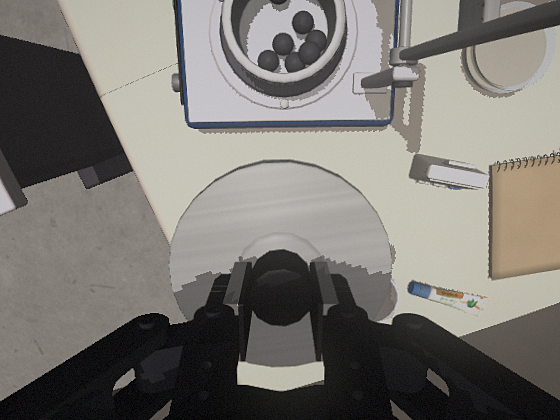

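```bash
python3 - <<'E'
from h import *
from scipy.optimize import least_squares
snap('wrist','w9');p,R=tool()
for n in('w8','w9'):
    w=cloud(load(n));v=R.inv().apply(w.reshape(-1,3)-p)
    l=v[(np.hypot(v[:,0],v[:,1])<.058)&(abs(v[:,2]-.006)<.01)];r=np.hypot(l[:,0],l[:,1]);print(n,'lid z',np.percentile(l[r>.03][:,2],[5,50,95]).round(4),cv2.minEnclosingCircle(l[:,:2].astype(np.float32)))
    w=w.reshape(-1,3);k=np.hypot(w[:,0]-jar[0],w[:,1]-jar[1])<.06
    for a,b in((.1055,.111),(.104,.112)):
        q=w[k&(w[:,2]>a)&(w[:,2]<b)]
        f=least_squares(lambda c:np.clip(np.abs(np.hypot(q[:,0]-c[0],q[:,1]-c[1])-.046)-.0035,0,.02),jar[:2]);print(len(q),f.x,f.cost,np.median(q[:,2]))
        rr=np.hypot(q[:,0]-f.x[0],q[:,1]-f.x[1]);print(np.percentile(rr,[2,50,98]))
E
```

```text
w8 lid z [0.008  0.0091 0.0103] ((-0.0032404004596173763, 0.001617850735783577), 0.05027684569358826)
2077 [ 0.53029387 -0.1003932 ] 2.2120302938109e-05 0.10707502139724726
[0.041936   0.0458929  0.04968019]
2201 [ 0.53031593 -0.10038299] 3.745322523952169e-05 0.1070056898600463
[0.04182539 0.04586044 0.04976402]
w9 lid z [0.0076 0.0086 0.0098] ((-0.001209524110890925, 0.0008040213142521679), 0.05044293403625488)
2103 [ 0.53032896 -0.10032648] 2.1337960224480345e-05 0.10711545668097368
[0.04195523 0.04586536 0.04957584]
2231 [ 0.53033917 -0.10033244] 3.505638828266239e-05 0.10705057931259226
[0.04180196 0.04582935 0.04966413]
```

```bash
python3 - <<'E'
from h import *
T=frame(1.22,np.pi/2).as_euler('xyz')
goal([.53,-.099,.2],T);goal([.53,-.099,.15],T)
E
```

```text
shift [0.1386 0.0033 0.0892] turn [-0.0033 -0.0013  0.0004]
shift [0.1386 0.0034 0.1392] turn [-0.0033 -0.0013  0.0004]
```

```bash
python3 -m pendant '[[0.025,0,0.01,-0.003,-0.001,0,-1],[0.05,0.001,0.025,-0.003,-0.001,0,-1],[0.075,0.002,0.04,-0.003,-0.001,0,-1],[0.1,0.003,0.055,-0.003,-0.001,0,-1],[0.12,0.003,0.07,-0.003,-0.001,0,-1],[0.132,0.003,0.085,-0.003,-0.001,0,-1],[0.139,0.003,0.1,-0.003,-0.001,0,-1],[0.139,0.003,0.115,-0.003,-0.001,0,-1],[0.139,0.003,0.13,-0.003,-0.001,0,-1],[0.139,0.003,0.139,-0.003,-0.001,0,-1],[0.139,0.003,0.139,-0.003,-0.001,0,-1],[0.139,0.003,0.139,-0.003,-0.001,0,-1],[0.139,0.003,0.139,-0.003,-0.001,0,-1]]'; python3 - <<'E'
from h import *
snap('wrist','w10');p,R=tool();print(p,observe()['force'])
T=frame(1.22,np.pi/2).as_euler('xyz');goal([.53,-.099,.1256],T)
w=cloud(load('w10')).reshape(-1,3);v=R.inv().apply(w-p)
l=v[(np.hypot(v[:,0],v[:,1])<.058)&(abs(v[:,2]-.006)<.01)];r=np.hypot(l[:,0],l[:,1]);print('lid z',np.percentile(l[r>.03][:,2],[5,50,95]).round(4));c=cv2.minEnclosingCircle(l[:,:2].astype(np.float32));print(c,p+R.apply([*c[0],0]))
E
```

```text
time: 18.65
position: [0.5311, -0.0995, 0.1522]
ee_rot: [3.138, 0.0, 1.22]
force: [-0.5, 0.6, -2.5]
finger_gap: 0.0239
gripper_force: 44.9
[ 0.53128033 -0.09968573  0.15237265] [ 0.36868357  0.72067328 -1.75911827]
shift [ 0.0002 -0.0015  0.0268] turn [0.004  0.0001 0.0001]
lid z [0.0073 0.0084 0.0095]
((0.00030828570015728474, 0.0005680205067619681), 0.05025350674986839) [ 0.53191969 -0.09959135  0.15237487]
```

```bash
python3 -m pendant '[[-0.0005,-0.0014,0.005,0.004,0,0,-1],[-0.0005,-0.0014,0.01,0.004,0,0,-1],[-0.0005,-0.0014,0.014,0.004,0,0,-1],[-0.0005,-0.0014,0.017,0.004,0,0,-1],[-0.0005,-0.0014,0.019,0.004,0,0,-1],[-0.0005,-0.0014,0.021,0.004,0,0,-1],[-0.0005,-0.0014,0.023,0.004,0,0,-1],[-0.0005,-0.0014,0.0245,0.004,0,0,-1],[-0.0005,-0.0014,0.0255,0.004,0,0,-1],[-0.0005,-0.0014,0.0255,0.004,0,0,-1]]'
```

```text
time: 19.53
position: [0.5293, -0.1, 0.1257]
ee_rot: [-3.14, 0.001, 1.22]
force: [-0.2, -0.8, -2.2]
finger_gap: 0.0244
gripper_force: 44.9
```

```bash
python3 -m pendant '[[0,0,0.001,0,0,0,-1],[0,0,0.0015,0,0,0,-1],[0,0,0.002,0,0,0,-1],[0,0,0.002,0,0,0,-1]]'; python3 -m pendant '[[0,0,0.001,0,0,0,-1],[0,0,0.0015,0,0,0,-1],[0,0,0.0015,0,0,0,-1]]'
```

```text
time: 19.87
position: [0.5294, -0.1, 0.1253]
ee_rot: [-3.141, 0.001, 1.22]
force: [-5.6, 0.6, 13.4]
finger_gap: 0.0238
gripper_force: 46.5
time: 20.12
position: [0.5294, -0.1, 0.1251]
ee_rot: [3.142, 0.001, 1.22]
force: [-11.9, 0.4, 30.5]
finger_gap: 0.0242
gripper_force: 48.1
```

```bash
python3 -m pendant '[[0,0,-0.0015,0,0,0,-1],[0,0,-0.002,0,0,0,-1],[0,0,-0.002,0,0,0,-0.2],[0,0,-0.002,0,0,0,0.1],[0,0,-0.002,0,0,0,0.1],[0,0,-0.002,0,0,0,0.1]]'; python3 -m pendant '[[0,0,-0.01,0,0,0,0.1],[0,0,-0.03,0,0,0,0.1],[0,0,-0.06,0,0,0,0.1],[0,0,-0.09,0,0,0,0.1],[0,0,-0.12,0,0,0,0.1],[0,0,-0.15,0,0,0,0.1],[0,0,-0.18,0,0,0,0.1],[0,0,-0.18,0,0,0,0.1]]'; python3 - <<'E'
from h import *
p,R=tool()
for n in('wrist','side','scene'):
    snap(n,n+'11');w=cloud(load(n+'11')).reshape(-1,3)
    r=np.hypot(w[:,0]-.53,w[:,1]+.1);q=w[(r<.058)&(r>.018)&(abs(w[:,2]-.118)<.008)]
    if len(q)<50: print(n,len(q));continue
    nrm=np.linalg.svd(q-q.mean(0),full_matrices=False)[2][2];print(n,len(q),'ztop',np.median(q[:,2]),np.percentile(q[:,2],[5,95]),'normal',nrm.round(4),cv2.minEnclosingCircle(q[:,:2].astype(np.float32)))
E
```

```text
time: 20.62
position: [0.5294, -0.1, 0.1241]
ee_rot: [-3.14, 0.0, 1.22]
force: [0.1, -0.1, -1.3]
finger_gap: 0.0468
gripper_force: 0.0
time: 21.28
position: [0.5322, -0.0998, 0.3111]
ee_rot: [3.134, -0.002, 1.22]
force: [1.9, 1.2, -0.4]
finger_gap: 0.0471
gripper_force: 0.0
wrist 7652 ztop 0.11719349357685081 [0.11593256 0.11841435] normal [0.0012 0.0011 1.    ] ((0.5303020477294922, -0.10001368820667267), 0.05005389824509621)
side 363 ztop 0.11811308985555183 [0.11327827 0.12242678] normal [-0.0159  0.004  -0.9999] ((0.5278337597846985, -0.10098650306463242), 0.05252189189195633)
scene 416 ztop 0.11654589347921114 [0.11194046 0.11881418] normal [ 0.0188 -0.0144 -0.9997] ((0.5299596190452576, -0.09756509214639664), 0.05382648855447769)
```

```bash
python3 - <<'E'
from ik import *
q0=np.array(observe()['qpos']);T=frame(1.22,np.pi/2);p,R=tool();J=np.array([.5303,-.1004,0])
mx=np.array([np.cos(-.35),np.sin(-.35),0])
def bar(q): return J+mx*(.085-.170*np.cos(q))+[0,0,.15+.170*np.sin(q)-.0187]
P=[(p+[0,0,.06],T),(bar(1.71)+[0,0,.06],T)]+[(bar(q),T) for q in np.linspace(1.71,0,10)]
for a in path(q0,P,3)[1]: print(a)
goal(p+[0,0,.055],T.as_euler('xyz'));goal(bar(1.71)+[0,0,.065],T.as_euler('xyz'));print(bar(1.71))
# red in wrist/side now
for n in('side11','scene11'):
    z=load(n);w=cloud(z).reshape(-1,3);C=z['p'].reshape(-1,3).astype(int)
    k=(C[:,0]>110)&(C[:,1]<60)&(C[:,2]<60)&(abs(w[:,2]-.32)<.03)&(np.hypot(w[:,0]-.63,w[:,1]+.137)<.07);q=w[k];print(n,len(q),np.median(q,0) if len(q) else '')
E
```

```text
(np.float64(0.0), np.float64(0.0), array([ 0.35,  0.24, -0.33,  1.54,  0.08,  1.38, -0.34]))
(np.float64(0.0), np.float64(0.0), array([ 0.32,  0.43, -0.3 ,  1.28,  0.13,  1.45, -0.32]))
(np.float64(0.0), np.float64(0.0), array([ 0.33,  0.45, -0.3 ,  1.39,  0.14,  1.32, -0.33]))
(np.float64(0.0), np.float64(0.0), array([ 0.34,  0.4 , -0.31,  1.47,  0.12,  1.29, -0.34]))
(np.float64(0.0), np.float64(0.0), array([ 0.34,  0.35, -0.32,  1.56,  0.11,  1.26, -0.35]))
(np.float64(0.0), np.float64(0.0), array([ 0.35,  0.3 , -0.33,  1.64,  0.11,  1.21, -0.36]))
(np.float64(0.0), np.float64(0.0), array([ 0.35,  0.27, -0.34,  1.73,  0.1 ,  1.16, -0.37]))
(np.float64(0.0), np.float64(0.0), array([ 0.35,  0.25, -0.35,  1.82,  0.1 ,  1.09, -0.38]))
(np.float64(0.0), np.float64(0.0), array([ 0.35,  0.24, -0.35,  1.89,  0.1 ,  1.02, -0.4 ]))
(np.float64(0.0), np.float64(0.0), array([ 0.35,  0.25, -0.36,  1.96,  0.11,  0.95, -0.42]))
(np.float64(0.0), np.float64(0.0), array([ 0.34,  0.28, -0.36,  2.02,  0.13,  0.87, -0.44]))
(np.float64(0.0), np.float64(0.0), array([ 0.32,  0.32, -0.35,  2.06,  0.15,  0.78, -0.47]))
shift [-0.     -0.0001 -0.055 ] turn [-0.001   0.0005 -0.0001]
shift [-1.000e-04  1.095e-01 -6.010e-02] turn [-0.001   0.0005 -0.0001]
[ 0.63230486 -0.13763468  0.29965556]
side11 96 [ 0.63136252 -0.13572966  0.32418508]
scene11 52 [ 0.63004663 -0.11831952  0.32261094]
```

```bash
python3 -m pendant '[[0,0,-0.03,0,0,0,0.1],[0,0,-0.058,0,0,0,0.1],[0,0.03,-0.06,0,0,0,0.1],[0,0.06,-0.06,0,0,0,0.1],[0,0.09,-0.06,0,0,0,0.1],[0,0.109,-0.06,0,0,0,0.1],[0,0.109,-0.06,0,0,0,0.1],[0,0.109,-0.06,0,0,0,0.1]]'; python3 - <<'E'
from h import *
snap('wrist','w12');p,R=tool();z=load('w12');w=cloud(z).reshape(-1,3);C=z['p'].reshape(-1,3).astype(int)
k=(C[:,0]>100)&(C[:,1]<60)&(C[:,2]<60)&(abs(w[:,2]-.32)<.03)&(np.hypot(w[:,0]-.63,w[:,1]+.137)<.08);q=R.inv().apply(w[k]-p);print(len(q),np.median(q,0),np.percentile(q,[2,98],axis=0),p)
c=q.mean(0);print(np.linalg.svd(q-c,full_matrices=False)[2][0])
E
```

```text
time: 22.1
position: [0.632, -0.1375, 0.3617]
ee_rot: [-3.136, 0.001, 1.22]
force: [-1.3, 0.4, -0.0]
finger_gap: 0.047
gripper_force: 0.0
3187 [ 0.00022301 -0.00262279  0.03787441] [[-0.04299074 -0.01007589  0.03593707]
 [ 0.04766495  0.00427094  0.04184459]] [ 0.63152885 -0.13714062  0.36248749]
[-0.99961674  0.00485174 -0.02725504]
```

```bash
python3 -m pendant '[[0,-0.003,0.02,0,0,0,0.1],[0,-0.003,0.04,0,0,0,0.1],[0,-0.003,0.055,0,0,0,0.1],[0,-0.003,0.064,0,0,0,0.1],[0,-0.003,0.064,0,0,0,0.1],[0,-0.003,0.064,0,0,0,-0.5],[0,-0.003,0.064,0,0,0,-1],[0,-0.003,0.064,0,0,0,-1],[0,-0.003,0.064,0,0,0,-1],[0,-0.003,0.064,0,0,0,-1]]' 25; python3 - <<'E'
from h import *
p,R=tool();print(p,observe()['force'])
q0=1.71;A=frame(1.22,np.pi/2)
mx=np.array([np.cos(-.35),np.sin(-.35),0])
# rows relative to now, actual angle unknown: from mill x of bar
J=np.array([.5303,-.1004,0]);x=(p-J)@mx;q0=np.arccos(np.clip((.085-x)/.17,-1,1));print('mill x',x,'q',q0,'z',.15+.17*np.sin(q0),p[2]+.0187)
for q in np.linspace(q0,0,21)[1:]:
    d=mx*(-.17*(np.cos(q)-np.cos(q0)))+[0,0,.17*(np.sin(q)-np.sin(q0))]; print(round(q,3),R.inv().apply(d).round(4))
E
```

```text
time: 22.98
position: [0.6296, -0.1363, 0.3015]
ee_rot: [3.141, 0.0, 1.22]
force: [-1.1, 0.4, 7.2]
finger_gap: 0.0151
gripper_force: 24.7
[ 0.62957    -0.13632105  0.30150131] [-1.14785643  0.40438425  7.2284707 ]
mill x 0.10556877639605095 q 1.6920862984489269 z 0.3187510753671492 0.3202013088822766
1.607 [-0.     -0.0143 -0.0011]
1.523 [-0.     -0.0287 -0.0011]
1.438 [-0.     -0.043   0.0002]
1.354 [-0.     -0.0572  0.0027]
1.269 [-0.0001 -0.0711  0.0064]
1.184 [-0.0001 -0.0846  0.0113]
1.1 [-0.0001 -0.0977  0.0172]
1.015 [-1.000e-04 -1.102e-01  2.430e-02]
0.931 [-1.000e-04 -1.221e-01  3.240e-02]
0.846 [-1.000e-04 -1.333e-01  4.140e-02]
0.761 [-1.000e-04 -1.436e-01  5.140e-02]
0.677 [-1.000e-04 -1.531e-01  6.220e-02]
0.592 [-1.000e-04 -1.616e-01  7.380e-02]
0.508 [-1.000e-04 -1.692e-01  8.610e-02]
0.423 [-1.000e-04 -1.756e-01  9.890e-02]
0.338 [-1.000e-04 -1.810e-01  1.122e-01]
0.254 [-1.000e-04 -1.852e-01  1.260e-01]
0.169 [-1.000e-04 -1.882e-01  1.401e-01]
0.085 [-1.000e-04 -1.900e-01  1.543e-01]
0.0 [-1.000e-04 -1.906e-01  1.687e-01]
```

```bash
python3 -m pendant '[[0,-0.007,-0.001,0,0,0,-1],[0,-0.0143,-0.0011,0,0,0,-1],[0,-0.0287,-0.0011,0,0,0,-1],[0,-0.043,0.0002,0,0,0,-1],[0,-0.0572,0.0027,0,0,0,-1],[0,-0.0711,0.0064,0,0,0,-1],[0,-0.0846,0.0113,0,0,0,-1],[0,-0.0977,0.0172,0,0,0,-1],[0,-0.1102,0.0243,0,0,0,-1],[0,-0.1221,0.0324,0,0,0,-1],[0,-0.1333,0.0414,0,0,0,-1],[0,-0.1333,0.0414,0,0,0,-1]]'; python3 - <<'E'
from h import *
p,R=tool();mx=np.array([np.cos(-.35),np.sin(-.35),0]);J=np.array([.5303,-.1004,0]);h=J+.085*mx
x=-(p-h)@mx;z=p[2]+.0187-.15;print('r',np.hypot(x,z),'q',np.arctan2(z,x),'lat',(p-J)@[.343,.939,0],observe()['force'],observe()['finger_gap'])
E
```

```text
time: 23.98
position: [0.5012, -0.0903, 0.2577]
ee_rot: [-3.138, 0.002, 1.22]
force: [-1.1, -1.9, -1.9]
finger_gap: 0.015
gripper_force: 25.4
r 0.1714264497793265 q 0.82909493084941 lat -0.0005191862694345403 [-1.08425788 -1.86641429 -1.85893272] 0.014974355162648315
```

```bash
python3 -m pendant '[[0,-0.0103,0.01,0,0,0,-1],[0,-0.0198,0.0208,0,0,0,-1],[0,-0.0283,0.0324,0,0,0,-1],[0,-0.0359,0.0447,0,0,0,-1],[0,-0.0423,0.0575,0,0,0,-1],[0,-0.0477,0.0708,0,0,0,-1],[0,-0.0519,0.0846,0,0,0,-1],[0,-0.0549,0.0987,0,0,0,-1],[0,-0.0567,0.1129,0,0,0,-1],[0,-0.057,0.118,0,0,0,-1],[0,-0.0573,0.121,0,0,0,-1],[0,-0.0573,0.123,0,0,0,-1],[0,-0.0573,0.123,0,0,0,-1]]'; python3 - <<'E'
from h import *
p,R=tool();mx=np.array([np.cos(-.35),np.sin(-.35),0]);J=np.array([.5303,-.1004,0]);h=J+.085*mx
x=-(p-h)@mx;z=p[2]+.0187-.15;print('r',np.hypot(x,z),'q',np.arctan2(z,x),observe()['force'])
E
```

```text
time: 25.07
position: [0.4497, -0.0713, 0.1361]
ee_rot: [-3.139, 0.001, 1.22]
force: [-0.1, -4.2, -2.1]
finger_gap: 0.0152
gripper_force: 27.0
r 0.17075267521565893 q 0.0279810859871503 [-0.14941966 -4.1615372  -2.06943486]
```

```bash
python3 -m pendant '[[0,0,0.001,0,0,0,-1],[0,0,0.002,0,0,0,-1],[0,0,0.003,0,0,0,-1],[0,0,0.003,0,0,0,-1]]';python3 -m pendant '[[0,0,0.0005,0,0,0,-1],[0,0,0.001,0,0,0,-1],[0,0,0.0015,0,0,0,-1],[0,0,0.0015,0,0,0,-1]]'
```

```text
time: 25.4
position: [0.4497, -0.0713, 0.1332]
ee_rot: [-3.14, 0.001, 1.219]
force: [-1.3, -3.6, -0.8]
finger_gap: 0.015
gripper_force: 27.3
time: 25.73
position: [0.4496, -0.0713, 0.1318]
ee_rot: [-3.14, 0.001, 1.219]
force: [-1.8, -4.4, 1.4]
finger_gap: 0.015
gripper_force: 27.4
```

```bash
python3 -m pendant '[[0,0,0.0005,0,0,0,-1],[0,0,0.001,0,0,0,-1],[0,0,0.0015,0,0,0,-1],[0,0,0.0015,0,0,0,-1]]';python3 -m pendant '[[0,0,0.0005,0,0,0,-1],[0,0,0.001,0,0,0,-1],[0,0,0.0015,0,0,0,-1],[0,0,0.0015,0,0,0,-1]]'
```

```text
time: 26.07
position: [0.4496, -0.0712, 0.1303]
ee_rot: [-3.14, 0.001, 1.22]
force: [-2.0, -4.3, 0.2]
finger_gap: 0.0152
gripper_force: 27.5
time: 26.4
position: [0.4496, -0.0713, 0.129]
ee_rot: [-3.14, 0.001, 1.22]
force: [-1.8, -4.3, 5.1]
finger_gap: 0.0148
gripper_force: 27.9
```

```bash
python3 -m pendant '[[0,0,0.0005,0,0,0,-1],[0,0,0.001,0,0,0,-1],[0,0,0.001,0,0,0,-1]]'; python3 - <<'E'
from h import *
for n in('scene','side'):
    snap(n,n+'13');z=load(n+'13');w=cloud(z).reshape(-1,3);C=z['p'].reshape(-1,3).astype(int)
    k=(C[:,0]>100)&(C[:,1]<60)&(C[:,2]<60)&(abs(w[:,2]-.15)<.03)&(np.hypot(w[:,0]-.45,w[:,1]+.071)<.07);q=w[k];print(n,len(q),q.mean(0) if len(q) else '',np.percentile(q[:,2],[5,50,95]) if len(q) else '')
    m=(np.hypot(w[:,0]-.53,w[:,1]+.1)<.07)&(abs(w[:,2]-.15)<.015);print('arms',m.sum(),np.percentile(w[m][:,2],[10,50,90]))
E
```

```text
time: 26.65
position: [0.4496, -0.0712, 0.1288]
ee_rot: [-3.14, 0.001, 1.219]
force: [-6.9, -4.1, 17.1]
finger_gap: 0.0151
gripper_force: 29.0
scene 87 [ 0.44793551 -0.06062834  0.15355585] [0.14919715 0.15383859 0.15676415]
arms 181 [0.14228843 0.15262857 0.1557659 ]
side 27 [ 0.44635242 -0.09360229  0.15536379] [0.15084043 0.15488899 0.16003402]
arms 340 [0.14713518 0.1547673  0.15874614]
```

```bash
python3 -m pendant '[[0,0,-0.001,0,0,0,-1],[0,0,-0.001,0,0,0,-0.5],[0,0,-0.001,0,0,0,0.1],[0,0,-0.001,0,0,0,0.1],[0,0,-0.001,0,0,0,0.1],[0,0,-0.001,0,0,0,0.1],[0,0,-0.02,0,0,0,0.1],[0,0,-0.05,0,0,0,0.1],[0,0,-0.08,0,0,0,0.1],[0,0,-0.12,0,0,0,0.1],[0,0,-0.15,0,0,0,0.1],[0,0,-0.15,0,0,0,0.1],[0,0,-0.15,0,0,0,0.1]]'; python3 - <<'E'
from h import *
snap('wrist','w14');z=load('w14');w=cloud(z).reshape(-1,3);C=z['p'].reshape(-1,3).astype(int)
mx=np.array([np.cos(-.35),np.sin(-.35),0]);my=np.array([.343,.939,0]);J=np.array([.5303,-.1004,0])
k=(C[:,0]>100)&(C[:,1]<60)&(C[:,2]<60)&(abs(w[:,2]-.15)<.03);q=w[k];d=q-J
top=q[abs(d@mx-np.median(d@mx))<.003];print(len(q),'bar millx',np.median(d@mx),'y range',np.percentile(d@my,[1,99]),'top z',np.percentile(top[:,2],[10,50,90]))
d=w-J
for s in(-1,1):
    m=(abs(d@my-s*.035)<.006)&(abs(w[:,2]-.15)<.02);a=w[m];x=d[m]@mx
    if len(a)>50: print('arm',s,len(a),np.polyfit(x,a[:,2],1),x.min(),x.max())
m=(np.hypot(d[:,0],d[:,1])<.051)&(abs(w[:,2]-.117)<.006);a=w[m];print('lid',len(a),np.median(a[:,2]),np.linalg.svd(a-a.mean(0),full_matrices=False)[2][2],cv2.minEnclosingCircle(a[:,:2].astype(np.float32)))
print(observe()['position'],observe()['force'],observe()['time'])
snap('side','d14');w=cloud(load('d14')).reshape(-1,3)
A=cv2.imread('pics/d14.png')[160:340,170:350];B=cv2.imread('pics/w14.png');cv2.imwrite('pics/c14.png',np.hstack([cv2.resize(A,(400,400),interpolation=3),cv2.resize(B,(400,400))]))
E
```

```text
time: 27.83
position: [0.4512, -0.0708, 0.2793]
ee_rot: [3.139, -0.0, 1.22]
force: [-0.4, -0.6, -0.2]
finger_gap: 0.047
gripper_force: 0.0
693 bar millx -0.08520172191482031 y range [-0.04718056  0.046423  ] top z [0.1563096  0.15705368 0.15800098]
arm -1 3019 [0.00219735 0.15419822] -0.09234295783387864 0.09490300097235986
arm 1 3113 [0.00325981 0.15503675] -0.09315982166689968 0.09351930936575556
lid 6332 0.11723028104768832 [-0.00103775  0.00146132  0.99999839] ((0.530337929725647, -0.09987925738096237), 0.05001885071396828)
[ 0.45019397 -0.07082279  0.27775666] [ 0.20454769  0.2611761  -0.87998451] 27.8833
```

View pics/c14.png

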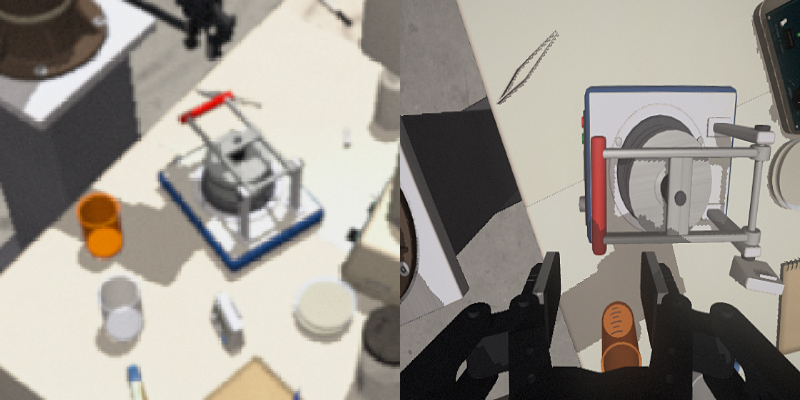

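```bash
python3 -c "
from plant import finish_job
print(finish_job())"
```

```text
the job is handed in; nothing more can be done
None
```

I handed the job in at about 28 s. The last pictures show the seven balls in the jar, the lid seated and level, the yoke folded flat to about 0.003 rad, the empty beaker upright and the arm clear. The hand-in returned no verdict.

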